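# Load the specimen warmer and set its temperature

### The job

Turn the controller's dial down to 0 first; then, leaving it at 0, lay every specimen cartridge from the mat flat and square across the two rails of the rack that matches its length, short ones on the narrow rack and long ones on the wide rack, lying between the lips. When all are loaded, turn the dial up so that its pointer stands at the red marker; leave the jar, the screwdriver and the clamp boss alone.

Things in the scene. Friction and masses are not known exactly. Their poses are not given: they have to be found in the camera images.
- warmer: fixed specimen warmer: white plate, dark steel top, 310 (x) x 230 (y) x 30 mm; origin: centre of underside. Carries two racks; which is nearer the robot varies. A rack is two aluminium rails 20 mm high, 20 mm wide, along y; 8 mm high blue end stops close them at |y| = 95 to 100 mm. Up to three cartridges lie side by side across a rack, e.g. at y = -58, 0, 58 mm.
- rack_short: The narrow rack, fixed on the warmer. Origin: its centre at the foot of the rails, 30 mm above the bench; rails along y, flat seats 20 mm above the origin at |x| = 28 to 48 mm, then a 5 mm thick lip 8 mm higher than the seat; open between the rails. For 80 mm cartridges: length along x, 8 mm of play to each lip; seated, the cartridge's centre is 31 mm above this origin.
- rack_long: The wide rack, fixed on the warmer. Origin: its centre at the foot of the rails, 30 mm above the bench; rails along y, flat seats 20 mm above the origin at |x| = 48 to 68 mm, then a 5 mm thick lip 8 mm higher than the seat; open between the rails. For 120 mm cartridges: length along x, 8 mm of play to each lip; seated, the cartridge's centre is 31 mm above this origin.
- short1: short specimen cartridge, loose (may be absent): square bar 80 x 22 x 22 mm, brass middle with a black cap at each end, 56 g or so, the same as the others but for its length. Origin: its centre; x: along its length. At the start it lies flat on the mat, its centre 13 mm above the bench. Take it from above across its 22 mm width.
- short2: short specimen cartridge, loose (may be absent): square bar 80 x 22 x 22 mm, brass middle with a black cap at each end, 56 g or so, the same as the others but for its length. Origin: its centre; x: along its length. At the start it lies flat on the mat, its centre 13 mm above the bench. Take it from above across its 22 mm width.
- short3: short specimen cartridge, loose (may be absent): square bar 80 x 22 x 22 mm, brass middle with a black cap at each end, 56 g or so, the same as the others but for its length. Origin: its centre; x: along its length. At the start it lies flat on the mat, its centre 13 mm above the bench. Take it from above across its 22 mm width.
- long1: long specimen cartridge, loose (may be absent): square bar 120 x 22 x 22 mm, brass middle with a black cap at each end, 84 g or so, the same as the others but for its length. Origin: its centre; x: along its length. At the start it lies flat on the mat, its centre 13 mm above the bench. Take it from above across its 22 mm width.
- long2: long specimen cartridge, loose (may be absent): square bar 120 x 22 x 22 mm, brass middle with a black cap at each end, 84 g or so, the same as the others but for its length. Origin: its centre; x: along its length. At the start it lies flat on the mat, its centre 13 mm above the bench. Take it from above across its 22 mm width.
- long3: long specimen cartridge, loose (may be absent): square bar 120 x 22 x 22 mm, brass middle with a black cap at each end, 84 g or so, the same as the others but for its length. Origin: its centre; x: along its length. At the start it lies flat on the mat, its centre 13 mm above the bench. Take it from above across its 22 mm width.
- mat: pale blue absorbent mat, 290 x 300 x 2 mm, fixed on the bench; origin at the centre of its underside. The cartridges lie on it at the start.
- controller: fixed temperature controller: grey box 120 x 120 x 60 mm with a white top; origin: centre of its underside. The dial's upright axis goes through its centre. A ring of black ticks on its top (radius 32 to 42 mm) is the scale, 0 to 10 over 270 degrees clockwise seen from above; a green dot lies at 0.
- dial (a joint): angle of the dial, rad: 0 = pointer at the scale's 0 (green dot, a stop), growing clockwise seen from above to 4.71 at 10 (a stop); 0.471 rad per division. Light friction (0.04 N m); it stays where it is left. A large turn needs several grips.
- dial_grip (a point): on the dial's axis, 90 mm above the bench: where to hold it from above. Black dial: round skirt 52 mm across, 8 mm high, and on it a grip bar 46 mm long, 14 mm wide, its top 38 mm above the controller's top (98 mm above the bench). The bar lies along this frame's x; +x is the pointer (white line).
- dial_pointer (a point): the point that the dial's white pointer line aims at, on the scale, 36 mm from the dial's axis, 64 mm above the bench; turns with the dial.
- marker_tip (a point): tip of the flat red marker clipped on the scale, 36 mm from the dial's axis, 64 mm above the bench; fixed during a run, set anywhere between about 2.7 and 6.4 on the scale. Its frame's x points outward from the dial's axis. The dial is at the marker when dial_pointer lies on this point.
- jar: bystander: small amber jar, 56 mm diameter, 75 mm high; origin at the centre of its underside
- driver: bystander: screwdriver with a green handle, 150 mm long, lying; origin under its middle
- boss: bystander: steel clamp boss, 50 x 30 x 30 mm with a wing screw, 60 mm high; origin at the centre of its underside

How it is judged:
By the outcome, as a careful person would: the job done as asked, in the order asked, and still so for the second after the job is handed in, with the robot touching nothing.
Of short1, short2, short3, long1, long2, long3 only 4 to 6 are there at a start; the rules pass over those that are not, and their reading is None.
At some moment in a run one of short1, short2, short3, long1, long2, long3 may be knocked a few centimetres aside while the robot is not near it.
Once in a run the grip may slacken for a moment while it holds something.
It also fails if it takes over 210 s, if anything falls off the work surface, if the arm or the gripper's body presses on something with over 40 N, if the wrist force passes 120 N, or if a joint passes its speed limit or range.

### The arm

A 6-joint arm with a two-finger parallel gripper is mounted at the origin on the work surface. World frame = base frame: x ahead of the robot, y to its left, z up, the work surface at z = 0. Lengths are in mm, angles in rad, forces in N, time in s.
With the tool pointing down it reaches from about 300 to 750 mm from the base axis. Payload 8.5 kg.
Tool frame: the origin (TCP) lies midway between the tips of the shut fingers; the grasp point (between the pads) lies 19 mm behind it; z points along the fingers, y is the line along which they close (so a half turn about z gives the same grasp; the last joint's range is limited). The gripper opens to 85 mm and grips with 20 to 120 N. Pads are 22 mm wide; open, the fingers measure 114 mm over their backs; the gripper's body (76 mm by 85 mm) begins 54 mm behind the grasp point. The pads swing forward as they close: fully open they stand 13 mm farther back than shut.
Start: joints at [1.047, 0.381, 1.297, -0, 1.464, -0.215], TCP at [167.145, 523.969, 231.322] pointing down, gripper open.
Joint ranges: [-3.11, 3.11], [-0.89, 2.33], [0.22, 2.48], [-1.42, 4.56], [0.17, 2.85], [-2.88, 2.88]. Speed limits (rad/s): [2.39, 2.39, 3.14, 3.14, 3.14, 3.14].

### API

Orientations are given as a 3x3 rotation matrix whose columns are the frame's x, y, z axes.
In Python, from rig import * gives the robot as it stands.
- The arm moves only by the shell command python3 -m crank 'ROWS' [FORCE]. ROWS is JSON, one flat list of numbers, 5 for each row, row after row: the finger opening in m, from 0 to 0.0854, then the shift along the world's x, y, z in m, then the turn about the world's z in degrees. In form: [gripper, dx, dy, dz, roll, gripper, dx, dy, dz, roll, ...]. A call has exactly 5 rows; each row is the pose to reach, as a shift and turn from the pose commanded when the call began; what a row does not reach only later rows make up. A row lasts 1/8 s, in which the tool goes at most 62.5 mm and 10.7 degrees, less where a joint would pass 70% of its speed; a pose out of reach is approached as far as the arm can. A call with a gripper value outside its range is refused whole. The fingers move at their own pace and stop on an object; FORCE is the grip in N (left out, the last holds). Time passes only in rows, so rows that repeat a pose let the fingers close, or fill a call up. It gives the time, the measured TCP pose, the force, the opening and the grip force at its end, in the units of the state.
- read_state(): the state, without advancing time (a new reading comes with each control period).
- grab_frame(name): name is "scene" or "top" or "wrist"; returns the picture (420x560x3 uint8, red, green, blue); there is no depth.
- get_calibration(name): a dict with "vertical_fov" (degrees; the focal length in pixels is half the picture's height over the tangent of half this angle, whatever the lens; pixels are square), "cx", "cy" (the principal point, pixels), "k1" (the pictures are not rectified: a ray, as slopes to the right and down, at radius r is drawn at 1 + k1 r^2 times it, then the intrinsics apply), "R" (3x3) and "t" (3): a world point X has camera coordinates R X + t; the wrist camera has in their place "mount" (4x4, takes a point from camera to tool coordinates, whose origin is the TCP and whose axes are the flange's). Camera axes: x right, y down, z forward; pixel columns grow to the right and rows downward; lengths in mm; the calibration is good to about 2 mm. A picture is of the moment at which its call begins: read the wrist's pose just before it. get_calibration takes no time and is no camera call.
- finish_job(): hands the job in; it is judged then, once.
The state is a dict: "time": time; "joint_positions": joint angles; "dq": joint speeds; "joint_efforts": joint torques, N m; "eef_pos": TCP position; "ee_rot": TCP orientation; "wrist_force": force on the tool from outside, world axes, zero at the start; "ft_torque": the same for the moment, N m; "gripper_width": finger opening in mm; "grip_force": force on a finger pad.
Only numpy, scipy, OpenCV 4.12 (cv2) and the standard library are available. Lean on these libraries where they do the work, as an engineer would, in place of code of your own. Each camera call takes 0.05 s, during which the arm holds its last target. There are 200 camera calls.

## Working session

There is one attempt and no reset: what is moved stays moved. The work goes in short steps, Python scripts to look and compute and a shell command to move; the robot and the scene stay as the last step left them, time stands still between calls to the robot, and variables do not carry over. Pictures are saved under pics/ and viewed, at most 14 in all, crops included, and the job is handed in when it is done.

```bash
ls; mkdir -p pics
cat > h.py <<'E'
import numpy as np, cv2
from rig import *
def K(c):
    f=210/np.tan(np.radians(c["vertical_fov"])/2); return f
def cam(name,st=None):
    c=get_calibration(name)
    if name=="wrist":
        M=np.array(c["mount"]); Rt=np.array(st["ee_rot"]); p=np.array(st["eef_pos"])
        Rcw=Rt@M[:3,:3]; o=Rt@M[:3,3]+p
    else:
        R=np.array(c["R"]); Rcw=R.T; o=-R.T@np.array(c["t"])
    return c,Rcw,o
def ray(C,px):
    c,Rcw,o=C; px=np.atleast_2d(np.array(px,float)); f=K(c)
    km=np.array([[f,0,c["cx"]],[0,f,c["cy"]],[0,0,1]])
    u=cv2.undistortPoints(px.reshape(-1,1,2),km,np.array([c["k1"],0,0,0,0.])).reshape(-1,2)
    return o,np.c_[u,np.ones(len(u))]@Rcw.T
def toz(C,px,z):
    o,d=ray(C,px); return o+d*((z-o[2])/d[:,2])[:,None]
def proj(C,X):
    c,Rcw,o=C; q=(np.atleast_2d(X)-o)@Rcw; u=q[:,:2]/q[:,2:]; r2=(u**2).sum(1,keepdims=True)
    return u*(1+c["k1"]*r2)*K(c)+[c["cx"],c["cy"]]
def tri(C1,p1,C2,p2):
    o1,d1=ray(C1,p1);o2,d2=ray(C2,p2);d1=d1[0];d2=d2[0]
    A=np.c_[d1,-d2]; s=np.linalg.lstsq(A,o2-o1,rcond=None)[0]
    a=o1+s[0]*d1;b=o2+s[1]*d2; return (a+b)/2,np.linalg.norm(a-b)
def save(n,im): cv2.imwrite("pics/"+n+".png",cv2.cvtColor(im,cv2.COLOR_RGB2BGR))
E
python3 - <<'E'
from h import *
for n in("top","scene"):
    im=grab_frame(n); np.save(n+".npy",im); save(n+"0",im)
    C=cam(n);print(n,C[0]["vertical_fov"],C[0]["k1"],C[2].round(),C[1].round(2).tolist())
s=read_state();print(s["time"],s["eef_pos"],np.array(s["ee_rot"]).round(3).tolist(),get_calibration("wrist"))
E
```

```text
pics
top 44.07805728840473 -0.10623105208684927 [ 488.   70. 1343.] [[0.01, -1.0, 0.08], [-1.0, -0.01, 0.02], [-0.02, -0.08, -1.0]]
scene 55.99318043911595 -0.09550201020163009 [1487.  420.  662.] [[-0.35, 0.5, -0.79], [0.94, 0.19, -0.29], [0.01, -0.84, -0.54]]
0.1 [167.00575974 523.75916644 230.80322401] [[-0.953, 0.304, -0.001], [0.304, 0.953, -0.001], [0.0, -0.001, -1.0]] {'vertical_fov': 65.60057305703583, 'cx': 283.24523995755703, 'cy': 210.54238846011185, 'k1': -0.05511683110200234, 'mount': array([[ 1.00151776e-03, -9.48488804e-01, -3.16809068e-01,
         8.30150382e+01],
       [ 9.99999483e-01,  1.00479624e-03,  1.53023579e-04,
         8.41118763e-02],
       [ 1.73187408e-04, -3.16809058e-01,  9.48489320e-01,
        -1.41933704e+02],
       [ 0.00000000e+00,  0.00000000e+00,  0.00000000e+00,
         1.00000000e+00]])}
```

View pics/top0.png

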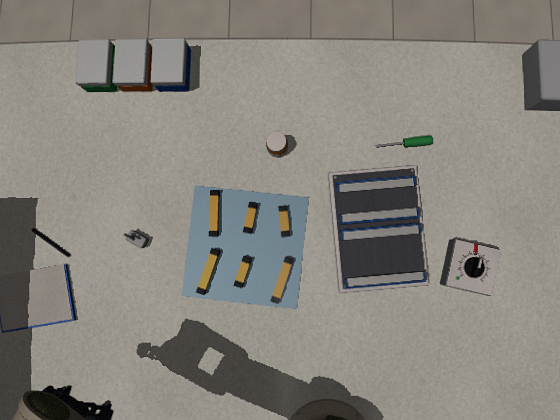

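View pics/scene0.png

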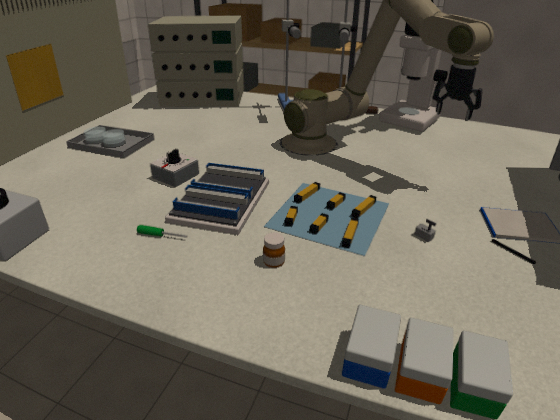

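The top view shows the 6 cartridges on the mat (tall blobs at columns 214, 251, 285 and rows 212–280). The wide rack is nearer the robot, at about (385,255), and the narrow one is at (377,200). The dial is at (475,267), with the marker near (475,248).

```bash
cat > cart.py <<'E'
from h import *
def carts(im,C,z=24,amin=40):
    hsv=cv2.cvtColor(im,cv2.COLOR_RGB2HSV)
    m=cv2.inRange(hsv,(14,110,90),(30,255,255))
    cs,_=cv2.findContours(m,cv2.RETR_EXTERNAL,cv2.CHAIN_APPROX_NONE)
    out=[]
    for c in cs:
        if cv2.contourArea(c)<amin: continue
        P=toz(C,c.reshape(-1,2),z)[:,:2].astype(np.float32)
        (x,y),(w,h),a=cv2.minAreaRect(P)
        if w<h: a+=90; w,h=h,w
        a=(a+90)%180-90
        M=cv2.moments(c);out.append((M["m10"]/M["m00"],M["m01"]/M["m00"],x,y,w,h,a))
    return out
E
python3 - <<'E'
from cart import *
T=np.load("top.npy");S=np.load("scene.npy");CT=cam("top");CS=cam("scene")
ct=[c for c in carts(T,CT) if 180<c[0]<310 and 180<c[1]<310]; cs=[c for c in carts(S,CS,amin=20) if 260<c[0]<390 and 170<c[1]<250]
for c in ct: print(np.round(c,1))
print('tri')
for a in ct:
    r=min(((tri(CT,a[:2],CS,b[:2])) for b in cs),key=lambda r:r[1]);print(r[0].round(),round(r[1],1))
big=cv2.resize(T[155:305,320:510],None,fx=4,fy=4,interpolation=cv2.INTER_CUBIC);save("crop0",big)
E
```

```text
[281.6 279.7 415.  121.9  90.9  20.  -17.6]
[242.  271.9 433.4 222.5  50.4  21.  -17.4]
[207.3 270.7 434.  311.4  90.7  21.1 -17.3]
[283.8 220.4 565.4 118.5  50.3  20.8   6.7]
[249.8 217.2 572.8 205.7  50.2  21.1 -10.2]
[213.2 213.  583.5 300.6  90.2  20.7   1.5]
tri
[415. 122.  23.] 0.6
[433. 222.  23.] 0.4
[434. 312.  24.] 0.7
[566. 118.  24.] 0.3
[573. 206.  22.] 0.4
[582. 300.  22.] 1.2
```

View pics/crop0.png

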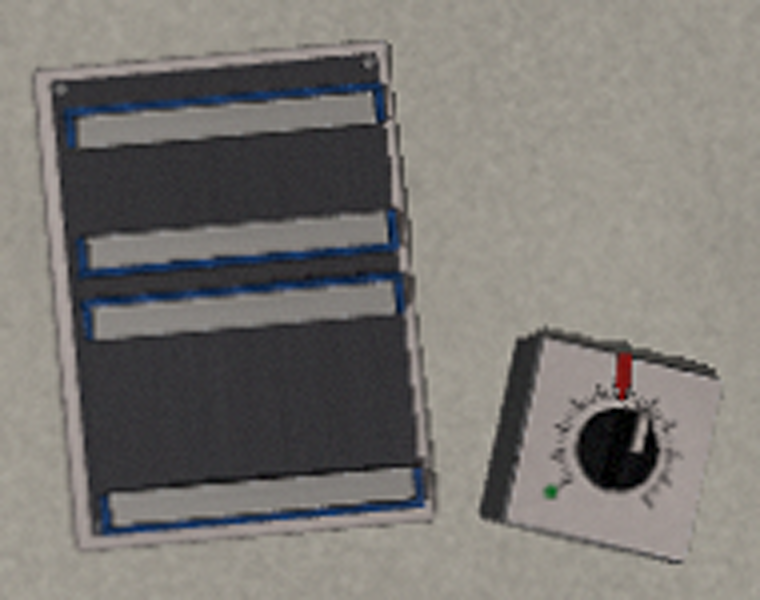

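The crop shows four pale seat strips inside blue lips. The controller's white top is centred near crop (617,450), with the green dot at (551,492), the red marker tip at about (623,400) and the white pointer at (640,435).

```bash
cat > rack.py <<'E'
from h import *
def seats(im,C,z=50,box=(320,510,155,305),amin=200):
    g=cv2.cvtColor(im,cv2.COLOR_RGB2HSV); x0,x1,y0,y1=box
    m=((g[...,2]>105)&(g[...,1]<45)).astype(np.uint8)*255
    mm=np.zeros_like(m);mm[y0:y1,x0:x1]=m[y0:y1,x0:x1]
    cs,_=cv2.findContours(mm,cv2.RETR_CCOMP,cv2.CHAIN_APPROX_NONE); o=[]
    for c in cs:
        if cv2.contourArea(c)<amin: continue
        P=toz(C,c.reshape(-1,2),z)[:,:2].astype(np.float32)
        (x,y),(w,h),a=cv2.minAreaRect(P)
        if w<h:a+=90;w,h=h,w
        o.append((x,y,w,h,a%180,cv2.contourArea(c),*c.reshape(-1,2).mean(0)))
    return o
E
python3 - <<'E'
from rack import *
T=np.load("top.npy");S=np.load("scene.npy");CT=cam("top");CS=cam("scene")
print("seats");[print(np.round(r,1)) for r in seats(T,CT)]
hs=cv2.cvtColor(T,cv2.COLOR_RGB2HSV)
def cen(m,box):
    mm=np.zeros(m.shape,bool);x0,x1,y0,y1=box;mm[y0:y1,x0:x1]=m[y0:y1,x0:x1];v=np.argwhere(mm)[:,::-1];return v
B=(430,510,230,305)
g=cen((hs[...,0]>45)&(hs[...,0]<80)&(hs[...,1]>100),B);r=cen(((hs[...,0]<8)|(hs[...,0]>172))&(hs[...,1]>150),B)
k=cen(hs[...,2]<45,(460,490,250,285))
print(len(g),len(r),len(k)); print("green",toz(CT,g.mean(0),61),"red inner",toz(CT,r[r[:,1].argmax()],62),"red",toz(CT,r.mean(0),62))
print("dial blk",toz(CT,k.mean(0),75),k.min(0),k.max(0))
# sheet of top
print([T[y,x].tolist() for x,y in [(340,205),(380,177),(380,247),(460,250),(480,290)]])
E
```

```text
seats
[ 423.1 -135.6  186.2   18.8   95.4  491.5  384.8  278.5]
[ 538.1 -124.6  186.3   20.3   95.7  481.   380.5  232.4]
[ 581.5 -120.5  185.7   18.4   95.7  464.5  379.3  214.7]
[ 656.9 -113.2  185.    18.9   95.9  466.   376.5  184.7]
[  548.   -214.3   483.2   376.3    90.5 28161.    414.5   229.5]
[ 453.6 -358.5   57.6   56.6  104.1  397.   474.6  265.9]
[ 488.  -326.3  179.    93.4  123.8  611.   462.9  253.1]
[ 5.483e+02 -1.238e+02  2.928e+02  2.216e+02  5.800e+00  9.843e+03
  3.843e+02  2.278e+02]
15 39 291
green [[ 447.34807519 -347.49641998   61.        ]] red inner [[ 434.26603735 -349.63105046   62.        ]] red [[ 496.88143319 -358.36435448   62.        ]]
dial blk [[ 454.32443271 -349.3507412    75.        ]] [465 254] [484 276]
[[53, 51, 54], [52, 49, 53], [52, 50, 53], [152, 144, 142], [160, 153, 148]]
```

```bash
python3 -m crank '[0.085,0.019,-0.058,0.005,0, 0.085,0.038,-0.116,0.01,0, 0.085,0.058,-0.174,0.01,0, 0.085,0.077,-0.232,0.01,0, 0.085,0.096,-0.29,0.01,0]'
python3 -m crank '[0.085,0.019,-0.058,0,0, 0.085,0.038,-0.116,0,0, 0.085,0.058,-0.174,0,0, 0.085,0.077,-0.232,0,0, 0.085,0.096,-0.29,0,0]'
python3 -m crank '[0.085,0.019,-0.058,0,0, 0.085,0.038,-0.116,0,0, 0.085,0.058,-0.174,0,0, 0.085,0.077,-0.232,0,0, 0.085,0.096,-0.29,0,0]'
python3 -m crank '[0.085,0,-0.009,0,0, 0.085,0,-0.009,0,0, 0.085,0,-0.009,0,0, 0.085,0,-0.009,0,0, 0.085,0,-0.009,0,0]'
python3 - <<'E'
from h import *
s=read_state();im=grab_frame("wrist");save("w1",im);np.save("w1.npy",im)
import pickle;pickle.dump(s,open("w1.pkl","wb"))
print(s["time"],s["eef_pos"],s["wrist_force"],np.array(s["joint_positions"]).round(2))
E
```

```text
time: 0.72
eef_pos: [263.2, 232.2, 241.2]
ee_rot: [[-0.953, 0.303, 0.0], [0.303, 0.953, -0.0], [-0.0, 0.0, -1.0]]
wrist_force: [1.0, 0.2, 0.4]
gripper_width: 84.9
grip_force: 0.0
time: 1.35
eef_pos: [359.2, -58.1, 241.4]
ee_rot: [[-0.952, 0.305, 0.0], [0.305, 0.952, 0.0], [-0.0, 0.0, -1.0]]
wrist_force: [0.9, -0.1, 0.3]
gripper_width: 85.3
grip_force: 0.0
time: 1.98
eef_pos: [455.4, -348.0, 240.9]
ee_rot: [[-0.953, 0.304, -0.0], [0.304, 0.953, 0.001], [0.001, 0.001, -1.0]]
wrist_force: [0.2, 0.5, -0.5]
gripper_width: 84.8
grip_force: 0.0
time: 2.6
eef_pos: [455.2, -354.4, 241.7]
ee_rot: [[-0.953, 0.303, 0.0], [0.303, 0.953, -0.0], [-0.0, -0.0, -1.0]]
wrist_force: [-1.5, 0.3, 0.0]
gripper_width: 84.8
grip_force: 0.0
2.6 [ 455.18655689 -354.37737885  241.72560717] [-1.53429383  0.28184797  0.02765958] [-0.87  0.42  1.2   0.    1.52 -2.13]
```

View pics/w1.png

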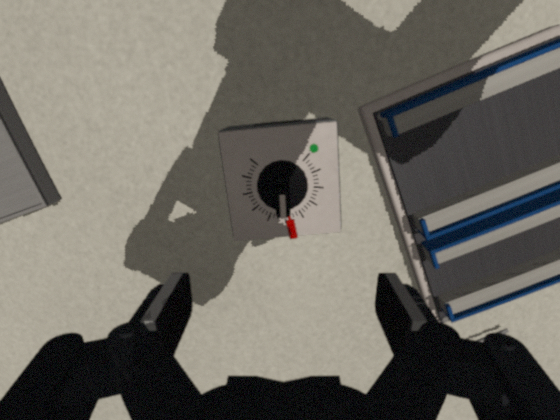

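The wrist view shows the dial skirt at about (282,184), the pointer line from (282,196) to (282,218), the red marker from (288,219) to (293,237), and the green dot at (314,148).

```bash
cat > dial.py <<'E'
from h import *
import sys
def look(im,s,ctr=None):
    C=cam("wrist",s);hs=cv2.cvtColor(im,cv2.COLOR_RGB2HSV)
    p=proj(C,[455,-352,62])[0] if ctr is None else proj(C,[*ctr,62])[0]
    yy,xx=np.mgrid[:420,:560];near=(abs(xx-p[0])<75)&(abs(yy-p[1])<75)
    g=np.argwhere(near&(hs[...,0]>45)&(hs[...,0]<80)&(hs[...,1]>100))[:,::-1]
    r=np.argwhere(near&((hs[...,0]<8)|(hs[...,0]>172))&(hs[...,1]>150))[:,::-1]
    G=toz(C,g.mean(0),61)[0] if len(g) else None
    R=toz(C,r,63)[:,:2] if len(r) else None
    b=(near&(hs[...,2]<60)).astype(np.uint8)
    n,l,st,ce=cv2.connectedComponentsWithStats(b)
    return C,G,R,(n,l,st,ce),p
E
python3 - <<'E'
from dial import *
import pickle
s=pickle.load(open("w1.pkl","rb"));im=np.load("w1.npy")
C,G,R,(n,l,st,ce),p=look(im,s)
print("G",G,"proj",p)
for i in range(1,n):
    if st[i][4]>300: 
        P=toz(C,np.argwhere(l==i)[:,::-1],68);print(st[i],P.mean(0),cv2.minEnclosingCircle(P[:,:2].astype(np.float32)))
        k=np.argwhere(l==i)[:,::-1]
print("red",R.mean(0),len(R))
print("crn60",toz(C,[(220,131),(336,122),(341,231),(235,238)],60).round(1))
print("ptr98",toz(C,[(282,196),(282,218)],98).round(1), "z70", toz(C,[(282,218)],70))
big=cv2.resize(im[110:250,210:350],None,fx=4,fy=4,interpolation=cv2.INTER_CUBIC);save("w1c",big)
E
```

```text
G [ 444.65674474 -349.55270983   61.        ] proj [285.35099386 186.84294967]
[221 120  96  12 382] [ 390.92019798 -348.57066961   68.        ] ((391.7227783203125, -349.036376953125), 45.188011169433594)
[ 257  160   50   58 1933] [ 450.57532085 -354.80877369   68.        ] ((454.8741455078125, -355.967529296875), 29.69574737548828)
red [ 487.12302175 -359.56010261] 178
crn60 [[ 382.8 -395.9   60. ]
 [ 408.7 -286.2   60. ]
 [ 519.9 -309.9   60. ]
 [ 493.3 -421.    60. ]]
ptr98 [[ 453.4 -354.9   98. ]
 [ 473.7 -361.4   98. ]] z70 [[ 483.29579602 -364.55038165   70.        ]]
```

View pics/w1c.png

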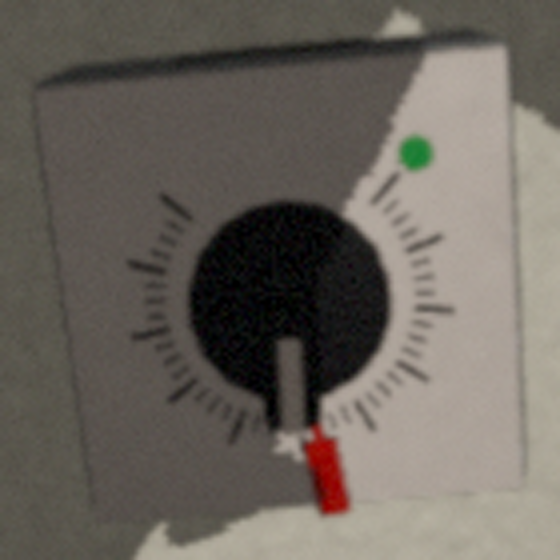

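```bash
python3 -m crank '[0.085,0,0,0,-10.7, 0.085,0,0,0,-21.4, 0.085,0,0,0,-32.1, 0.085,0,0,0,-42.8, 0.085,0,0,0,-53]'
python3 -m crank '[0.085,0,0,0,-10.7, 0.085,0,0,0,-21.4, 0.085,0,0,0,-32.1, 0.085,0,0,0,-42.8, 0.085,0,0,0,-53]' >/dev/null
python3 -m crank '[0.085,0,0,0,-10.7, 0.085,0,0,0,-21.4, 0.085,0,0,0,-32.1, 0.085,0,0,0,-42.8, 0.085,0,0,0,-53]' >/dev/null
python3 -m crank '[0.085,0,0,0,-10.5, 0.085,0,0,0,-21, 0.085,0,0,0,-21, 0.085,0,0,0,-21, 0.085,0,0,0,-21]'
python3 - <<'E'
from h import *
import pickle
s=pickle.load(open("w1.pkl","rb"));C=cam("wrist",s)
c=lambda x,y:(210+x/4-.4,110+y/4-.4)
ctr=toz(C,c(289,302),67)[0];g=toz(C,c(416,153),61)[0];t=toz(C,c(318,427),63)[0];o=toz(C,c(335,512),63)[0];pe=toz(C,c(289,430),98)[0];pi=toz(C,c(289,338),98)[0]
print(ctr,g,t,pe)
A=lambda v:np.degrees(np.arctan2(v[1],v[0]))
print("green",A(g-ctr),np.hypot(*(g-ctr)[:2]),"marker tip",A(t-ctr),np.hypot(*(t-ctr)[:2]),"outer",A(o-ctr),"marker axis",A(o-t),"ptr",A(pe-ctr),A(pe-pi))
s=read_state();im=grab_frame("wrist");save("w2",im);np.save("w2.npy",im);pickle.dump(s,open("w2.pkl","wb"))
C=cam("wrist",s);u=proj(C,ctr)[0];print(u,s["joint_positions"])
x,y=np.clip(np.round(u-70),0,[420,280]).astype(int);print(x,y);save("w2c",cv2.resize(im[y:y+140,x:x+140],None,fx=4,fy=4,interpolation=cv2.INTER_CUBIC))
E
```

```text
time: 3.28
eef_pos: [455.2, -354.8, 241.4]
ee_rot: [[-0.325, 0.946, 0.0], [0.946, 0.325, -0.0], [-0.0, 0.0, -1.0]]
wrist_force: [0.1, -0.2, 0.3]
gripper_width: 85.2
grip_force: 0.0
time: 5.15
eef_pos: [455.2, -355.0, 241.3]
ee_rot: [[0.953, -0.302, 0.0], [-0.302, -0.953, 0.0], [0.0, -0.0, -1.0]]
wrist_force: [-0.4, 0.5, 1.0]
gripper_width: 84.5
grip_force: 0.0
[ 453.93888939 -355.43613704   67.        ] [ 428.88030683 -314.71846258   61.        ] [ 489.11860067 -358.71875503   63.        ] [ 475.76187487 -362.25418686   98.        ]
green 121.60908637580579 47.81068471618682 marker tip -5.33083212422079 35.33252986824837 outer -5.849441085019419 marker axis -6.5967814951955965 ptr -17.35011824796901 -17.671142478841663
[283.98819603 187.10864529] [-8.67391461e-01  4.22389198e-01  1.20059260e+00  1.68594987e-05
  1.51860138e+00  1.01017528e+00]
214 117
```

View pics/w2c.png

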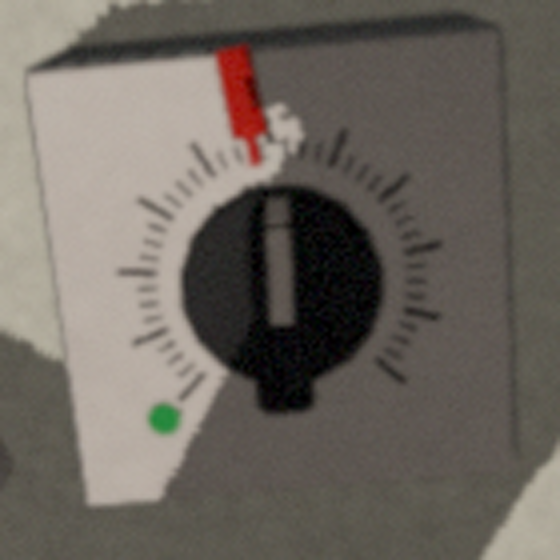

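Run:
```python
from h import *
import pickle
C1=cam("wrist",pickle.load(open("w1.pkl","rb")));C=cam("wrist",pickle.load(open("w2.pkl","rb")))
c1=lambda x,y:(210+x/4-.4,110+y/4-.4);c=lambda x,y:(214+x/4-.4,117+y/4-.4)
A=lambda v:np.degrees(np.arctan2(v[1],v[0]))
ctr=toz(C,c(283,284),67)[0];g=toz(C,c(165,419),61)[0];t=toz(C,c(256,163),63)[0];o=toz(C,c(233,50),63)[0];pe=toz(C,c(275,196),98)[0];pi=toz(C,c(282,328),98)[0]
print(ctr,g,t,pe,pi);print(A(g-ctr),A(t-ctr),A(o-t),A(pe-pi),A(pe-ctr))
for n,a,b in [("green",(416,153),(165,419)),("tip",(318,427),(256,163)),("ptr out",(289,430),(275,196)),("ptr in",(289,338),(282,328)),("skirt",(289,302),(283,284))]: print(n,tri(C1,c1(*a),C,c(*b)))
```

```text
[ 453.34714183 -355.62913931   67.        ] [ 426.25739401 -314.50948506   61.        ] [ 483.63726596 -358.20749252   63.        ] [ 480.63384421 -362.24965766   98.        ] [ 451.20111506 -354.60519229   98.        ]
123.37700815306593 -4.865397647628277 -6.334687283923197 -14.559547363172795 -13.638021427431104
green (array([ 427.99910657, -315.24379899,   66.09551455]), np.float64(0.5911015170196927))
tip (array([ 485.36099679, -358.3370356 ,   73.42882381]), np.float64(1.148913422114725))
ptr out (array([ 478.88216693, -362.47851489,   89.5057609 ]), np.float64(1.5355489649490095))
ptr in (array([ 452.95720008, -355.05120243,  104.1571653 ]), np.float64(0.1709520722336108))
skirt (array([ 453.64822777, -355.52947895,   67.99622412]), np.float64(0.364057687001814))
```

```bash
python3 -m crank '[0.085,-0.0015,-0.0005,-0.06,0.5, 0.085,-0.0015,-0.0005,-0.12,1, 0.085,-0.0015,-0.0005,-0.15,1, 0.05,-0.0015,-0.0005,-0.166,1, 0.05,-0.0015,-0.0005,-0.166,1]' 40
python3 -m crank '[0.005,0,0,0,0, 0.005,0,0,0,0, 0.005,0,0,0,0, 0.005,0,0,0,0, 0.005,0,0,0,0]'
```

```text
time: 5.82
eef_pos: [453.7, -355.6, 75.1]
ee_rot: [[0.958, -0.287, -0.0], [-0.287, -0.958, 0.001], [-0.001, -0.0, -1.0]]
wrist_force: [-0.3, -0.9, 0.7]
gripper_width: 51.2
grip_force: 0.0
time: 6.45
eef_pos: [454.3, -355.6, 76.7]
ee_rot: [[0.958, -0.287, 0.002], [-0.287, -0.958, -0.001], [0.002, 0.001, -1.0]]
wrist_force: [0.5, 2.9, 6.4]
gripper_width: 13.2
grip_force: 40.2
```

```bash
python3 -m crank '[0.005,0,0,0.003,9, 0.005,0,0,0.003,18, 0.005,0,0,0.003,27, 0.005,0,0,0.003,36, 0.005,0,0,0.003,45]'
python3 -m crank '[0.005,0,0,0,9, 0.005,0,0,0,18, 0.005,0,0,0,27, 0.005,0,0,0,36, 0.005,0,0,0,45]' | grep -E "force|rot"
python3 -m crank '[0.005,0,0,0,9, 0.005,0,0,0,18, 0.005,0,0,0,27, 0.005,0,0,0,36, 0.005,0,0,0,43]'
python3 -c "
from rig import *;s=read_state();print(s['ft_torque'],s['joint_positions'])"
```

```text
time: 7.08
eef_pos: [454.0, -355.0, 76.9]
ee_rot: [[0.878, 0.479, 0.0], [0.479, -0.878, 0.002], [0.001, -0.001, -1.0]]
wrist_force: [6.1, -1.1, -15.1]
gripper_width: 12.9
grip_force: 41.7
ee_rot: [[0.282, 0.959, -0.001], [0.959, -0.282, 0.002], [0.002, -0.001, -1.0]]
wrist_force: [4.2, 0.0, -13.0]
grip_force: 41.9
time: 8.32
eef_pos: [453.3, -354.8, 76.9]
ee_rot: [[-0.447, 0.894, -0.002], [0.894, 0.447, 0.002], [0.003, -0.0, -1.0]]
wrist_force: [1.4, -0.4, -13.0]
gripper_width: 13.2
grip_force: 42.0
[-0.07289659 -0.40880933 -0.04516905] [-8.69842443e-01  5.77801251e-01  1.44403610e+00  4.24495552e-04
  1.12257912e+00 -1.33358049e+00]
```

```bash
python3 -m crank '[0.005,0,0,-0.001,1, 0.005,0,0,-0.001,2, 0.005,0,0,-0.001,3, 0.005,0,0,-0.001,4, 0.005,0,0,-0.001,5]' | grep -E "rot|force"
python3 -c "
from rig import *;s=read_state();print(s['ft_torque'])"
python3 -m crank '[0.005,0,0,0,0.5, 0.005,0,0,0,1, 0.005,0,0,0,1.5, 0.005,0,0,0,2, 0.005,0,0,0,2.5]'| grep -E "rot|force"
python3 -c "
from rig import *;s=read_state();print(s['ft_torque'])"
```

```text
ee_rot: [[-0.52, 0.854, -0.001], [0.854, 0.52, 0.002], [0.002, -0.0, -1.0]]
wrist_force: [-1.4, 5.3, -10.1]
grip_force: 42.5
[0.87691428 0.18441028 0.00213858]
ee_rot: [[-0.555, 0.832, -0.001], [0.832, 0.555, 0.002], [0.002, 0.0, -1.0]]
wrist_force: [-1.3, 5.5, -10.7]
grip_force: 44.7
[ 0.89273659  0.19941206 -0.98509166]
```

```bash
python3 -m crank '[0.05,0,0,0,0, 0.05,0,0,0,0, 0.05,0,0,0.04,0, 0.05,0,0,0.1,0, 0.05,0,0,0.16,0]' | grep -E "force"
python3 -m crank '[0.05,0,0,0.01,0, 0.05,0,0,0.01,0, 0.05,0,0,0.01,0, 0.05,0,0,0.01,0, 0.05,0,0,0.01,0]'
python3 - <<'E'
from h import *
import pickle
s=read_state();im=grab_frame("wrist");np.save("w3.npy",im);pickle.dump(s,open("w3.pkl","wb"))
C=cam("wrist",s);u=proj(C,[453.6,-355.5,67])[0];print(u,s["joint_positions"])
x,y=np.clip(np.round(u-70),0,[420,280]).astype(int);print(x,y);save("w3c",cv2.resize(im[y:y+140,x:x+140],None,fx=4,fy=4,interpolation=cv2.INTER_CUBIC))
E
```

```text
wrist_force: [0.5, -0.5, 0.2]
grip_force: 0.0
time: 10.82
eef_pos: [453.5, -355.5, 246.6]
ee_rot: [[-0.556, 0.831, -0.001], [0.831, 0.556, 0.001], [0.001, -0.0, -1.0]]
wrist_force: [0.3, -0.1, 0.2]
gripper_width: 50.1
grip_force: 0.0
[284.1654985  187.78816465] [-8.70081062e-01  4.18102901e-01  1.19247839e+00 -7.60416230e-05
  1.53239478e+00 -1.46009544e+00]
214 118
```

View pics/w3c.png

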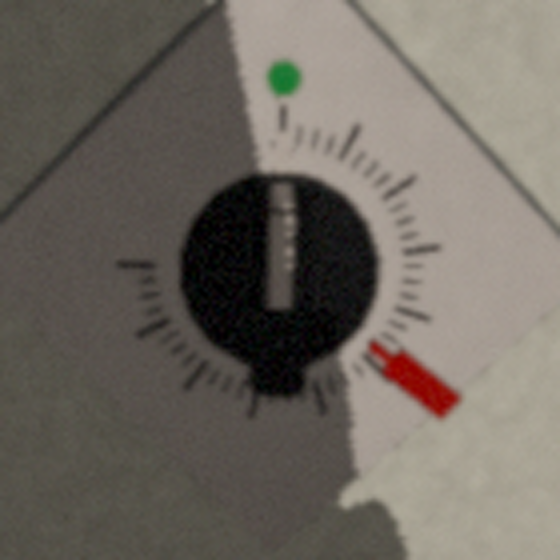

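The pointer now stands in line with the green dot, so the dial is at 0. Next are the cartridges.

```bash
python3 -m crank '[0.06,-0.005,0.06,0,5, 0.06,-0.01,0.12,0,10, 0.06,-0.015,0.18,0,15, 0.06,-0.02,0.24,0,20, 0.06,-0.025,0.3,0,25]' >/dev/null
python3 -m crank '[0.06,-0.005,0.055,-0.02,5, 0.06,-0.01,0.11,-0.04,10, 0.06,-0.0135,0.165,-0.06,13.7, 0.06,-0.0135,0.1775,-0.08,13.7, 0.06,-0.0135,0.1775,-0.08,13.7]'
cat > w.py <<'E'
from cart import *
# wrist view of carts: python3 w.py zTop
import sys
z=float(sys.argv[1]) if len(sys.argv)>1 else 24
s=read_state();im=grab_frame("wrist")
print(s["time"],np.round(s["eef_pos"],1),"yaw",round(float(np.degrees(np.arctan2(s["ee_rot"][1][0],s["ee_rot"][0][0]))),1))
for c in carts(im,cam("wrist",s),z,400): print("wrist",np.round(c,1))
t=grab_frame("top")
for c in carts(t,cam("top"),z): 
    if 150<c[0]<440 and c[1]<300: print("top",np.round(c,1))
if len(sys.argv)>2: save(sys.argv[2],im); np.save(sys.argv[2]+".npy",im)
E
python3 w.py 24 w4
```

```text
time: 12.12
eef_pos: [414.4, 122.6, 166.5]
ee_rot: [[-0.954, 0.299, -0.003], [0.299, 0.954, -0.0], [0.003, -0.001, -1.0]]
wrist_force: [0.6, -0.1, 0.8]
gripper_width: 59.7
grip_force: 0.0
12.125 [414.4 122.6 166.5] yaw 162.6
wrist [321.7 327.7 562.3 119.3  52.4  23.8   6.8]
wrist [ 4.919e+02  2.951e+02  5.810e+02  2.983e+02  9.060e+01  2.200e+01
 -2.000e-01]
wrist [393.4 184.3 432.  221.2  49.2  21.8 -17.2]
wrist [281.9 188.2 413.3 121.5  89.7  21.4 -17.7]
wrist [489.9 153.8 431.9 310.   90.5  21.9 -18.4]
top [207.3 270.9 433.8 311.7  91.5  21.5 -18.1]
top [283.8 220.4 565.5 118.5  50.6  20.8   6.7]
top [249.8 217.2 572.8 205.7  50.2  21.1 -10.2]
top [213.2 213.  583.5 300.6  90.2  20.7   1.5]
```

View pics/w4.png

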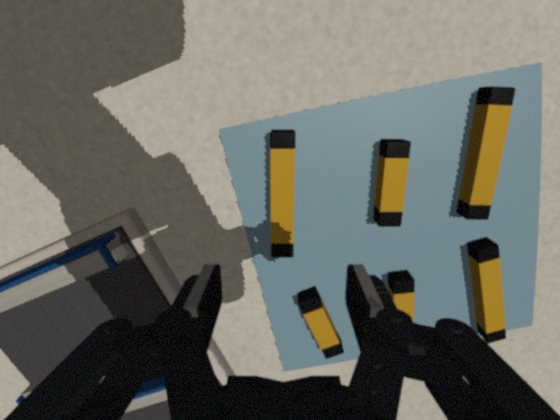

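The wrist view shows the six cartridges untouched, with the target long one at (282,188). The wrist and top measurements agree to 2 mm.

```bash
python3 -m crank '[0.06,-0.0005,-0.001,-0.06,0, 0.06,-0.0005,-0.001,-0.11,0, 0.06,-0.0005,-0.001,-0.145,0, 0.06,-0.0005,-0.001,-0.1605,0, 0.06,-0.0005,-0.001,-0.1605,0]' 50 
python3 -m crank '[0.01,0,0,0,0, 0.01,0,0,0,0, 0.01,0,0,0,0, 0.01,0,0,0,0, 0.01,0,0,0,0]'
python3 -m crank '[0.01,0,0,0.02,0, 0.01,0,0,0.06,0, 0.01,0,0,0.12,0, 0.01,0,0,0.16,0, 0.01,0,0,0.16,0]'
python3 w.py 170 w5
```

```text
time: 12.85
eef_pos: [415.1, 120.1, 6.8]
ee_rot: [[-0.953, 0.302, -0.001], [0.302, 0.953, -0.0], [0.001, -0.0, -1.0]]
wrist_force: [-0.7, -0.7, 0.9]
gripper_width: 60.1
grip_force: 0.0
time: 13.48
eef_pos: [415.3, 120.8, 7.9]
ee_rot: [[-0.954, 0.301, 0.002], [0.301, 0.954, -0.0], [-0.002, 0.0, -1.0]]
wrist_force: [0.0, -1.2, 8.2]
gripper_width: 21.0
grip_force: 49.5
time: 14.1
eef_pos: [415.7, 121.0, 169.8]
ee_rot: [[-0.954, 0.3, 0.007], [0.3, 0.954, 0.0], [-0.007, 0.002, -1.0]]
wrist_force: [0.2, 0.1, -2.1]
gripper_width: 20.4
grip_force: 49.3
14.1 [415.7 121.  169.8] yaw 162.5
wrist [403.4 301.  448.9 175.2  20.8  10.9 -10.7]
wrist [ 4.905e+02  2.896e+02  4.562e+02  2.208e+02  4.470e+01  1.080e+01
 -1.000e-01]
wrist [283.1 277.9 423.7 118.6 101.4  24.8 -18.2]
wrist [393.1 180.2 382.9 182.9  24.8  10.8 -17.4]
wrist [488.8 149.5 382.9 226.6  44.4  10.9 -18.4]
top [207.3 270.9 439.6 284.8  81.3  18.8 -17.3]
top [283.8 220.4 556.9 113.2  45.   18.5   6.7]
top [249.8 217.2 563.4 190.7  44.6  18.8 -10.2]
top [213.2 213.  572.9 275.2  80.2  18.4   1.5]
```

```bash
python3 -m crank '[0.01,0.012,-0.055,0,4, 0.01,0.024,-0.11,0,8, 0.01,0.036,-0.165,0,12, 0.01,0.048,-0.22,0,16, 0.01,0.060,-0.275,0,20]' >/dev/null
python3 -m crank '[0.01,0.0115,-0.034,-0.01,3, 0.01,0.0115,-0.034,-0.02,3, 0.01,0.0115,-0.034,-0.04,3, 0.01,0.0115,-0.034,-0.04,3, 0.01,0.0115,-0.034,-0.04,3]'
python3 w.py 146 w6
```

```text
time: 15.45
eef_pos: [486.1, -187.4, 127.0]
ee_rot: [[-0.995, -0.096, -0.0], [-0.096, 0.995, 0.0], [0.0, 0.0, -1.0]]
wrist_force: [0.4, 0.4, -1.4]
gripper_width: 20.8
grip_force: 49.4
15.45 [ 486.1 -187.4  127. ] yaw -174.5
wrist [ 283.3  281.4  482.4 -187.    87.5   20.8    5.7]
top [242.1 271.7 439.1 208.3  47.2  19.  -17.4]
top [207.3 270.9 438.6 289.2  83.   19.2 -17.3]
top [283.8 220.4 558.3 114.2  45.9  18.7   6.6]
top [249.8 217.3 564.7 193.2  46.   19.2 -10.2]
top [213.2 213.  574.7 279.3  81.9  18.8   1.5]
```

View pics/w6.png

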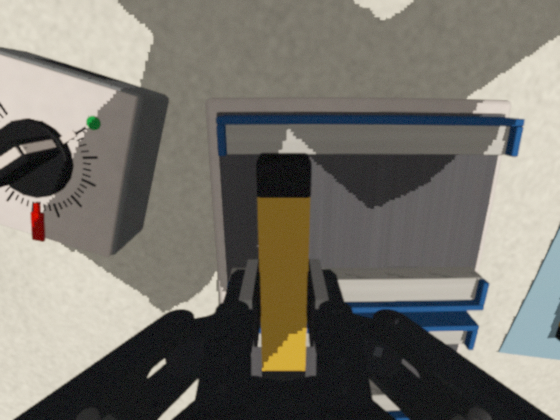

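The wrist view shows the bar held over the wide rack: near rail inner edge from (232,156) to (500,152), far rail inner edge from (340,277) to (478,272).

```bash
cat > rk.py <<'E'
from h import *
def loc(P,c,a=5.6):
    t=np.radians(a);return (np.atleast_2d(P)[:,:2]-c)@np.array([[np.cos(t),-np.sin(t)],[np.sin(t),np.cos(t)]])
L=np.array([480.6,-130.1]);S=np.array([619.2,-116.9])
E
python3 - <<'E'
from rk import *
s=read_state();C=cam("wrist",s);im=np.load("w6.npy")
for z in(50,):
    print(loc(toz(C,[(232,156),(500,152),(340,277),(478,272),(228,124),(510,124)],z),L).round(1))
g=cv2.cvtColor(im,cv2.COLOR_RGB2GRAY)
print(g[110:165:1,470].tolist()); print(g[260:312,420].tolist())
E
```

```text
[[-48.3 -91.7]
 [-51.9  91.7]
 [ 44.1 -13.8]
 [ 40.8  93.9]
 [-69.3 -93.4]
 [-70.8  95.1]]
[115, 112, 95, 65, 51, 45, 46, 40, 38, 42, 44, 43, 46, 46, 47, 75, 96, 102, 101, 104, 99, 101, 105, 102, 106, 101, 103, 103, 106, 103, 104, 104, 102, 103, 103, 103, 102, 99, 102, 102, 104, 105, 104, 101, 96, 97, 98, 101, 99, 100, 100, 102, 99, 99, 101]
[99, 99, 97, 96, 94, 97, 97, 95, 95, 97, 97, 98, 94, 95, 97, 95, 96, 105, 132, 169, 186, 187, 187, 187, 190, 190, 193, 192, 190, 189, 189, 188, 187, 188, 187, 187, 189, 187, 187, 177, 140, 79, 43, 38, 45, 38, 57, 77, 84, 82, 83, 72]
```

Run:
```python
from rk import *
s=read_state();C=cam("wrist",s)
print(loc(toz(C,[(420,300.3),(470,124.7)],50),L).round(1),loc(toz(C,[(420,278)],30),L).round(1),loc(toz(C,[(283.3,281.4)],143),L))
im=np.load("w6.npy");print(im[100:165:3,240].tolist())
```

```text
[[ 65.6  51.3]
 [-69.8  67.1]] [[57.2 58. ]] [[ -7.60052726 -57.13707073]]
[[122, 113, 106], [123, 118, 111], [124, 116, 111], [125, 116, 110], [75, 73, 66], [30, 44, 61], [24, 44, 75], [26, 51, 76], [70, 74, 82], [107, 104, 99], [104, 99, 93], [102, 102, 96], [110, 105, 98], [109, 106, 95], [104, 100, 95], [104, 100, 93], [105, 102, 94], [106, 101, 95], [70, 70, 66], [46, 45, 43], [47, 48, 48], [49, 51, 47]]
```

```bash
cat > held.py <<'E'
from cart import *
import sys
# held bar in tool frame (plane of its top, dz above TCP): offset along tool x, y
def held(px,dz=16.5):
    s=dict(ee_rot=np.eye(3),eef_pos=np.zeros(3)); return toz(cam("wrist",s),px,-dz)
if __name__=="__main__":
    im=np.load(sys.argv[1]) if len(sys.argv)>1 else grab_frame("wrist")
    s=dict(ee_rot=np.eye(3),eef_pos=np.zeros(3))
    for c in carts(im,cam("wrist",s),-16.5,2500): print("held: px",np.round(c[:2]),"tool xy",np.round(c[2:4],1),"len,w,ang",np.round(c[4:],1))
E
python3 - <<'E'
from held import *
print(held([(283.1,277.9),(283.3,281.4)]))
E
python3 held.py w5.npy; python3 held.py w6.npy; python3 -c "
from h import *
print(read_state()['time']);save('s1',grab_frame('scene')[120:270,140:340].repeat(4,0).repeat(4,1))"
```

```text
[[  9.93325838   0.67822582 -16.5       ]
 [  8.18507742   0.76748531 -16.5       ]]
held: px [283. 278.] tool xy [2.2 0.6] len,w,ang [89.3 21.9  0.7]
held: px [283. 281.] tool xy [2.  0.8] len,w,ang [89.3 21.3 -0.2]
15.55
```

View pics/s1.png

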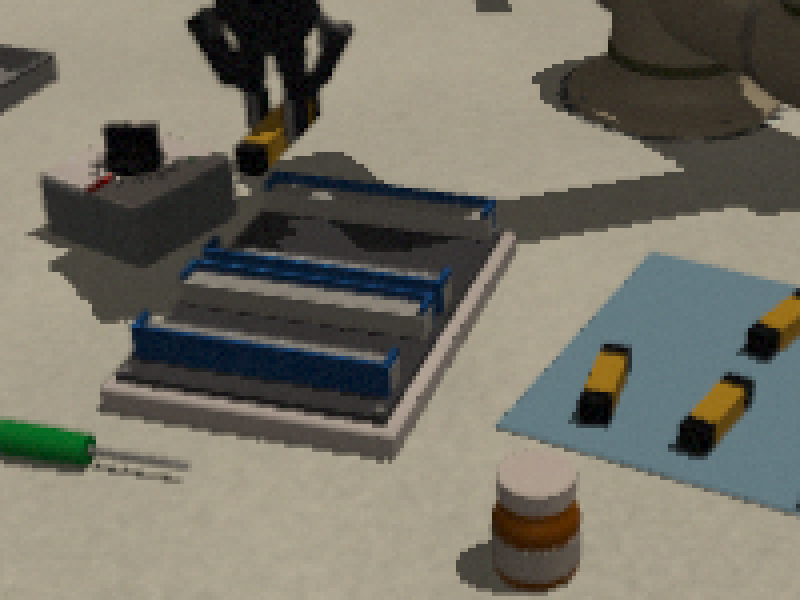

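The scene crop shows the bar held level above the wide rack, and the tool-frame check puts it centred to about 1–2 mm. Now I lower it.

```bash
python3 -m crank '[0.01,0,0,-0.03,0, 0.01,0,0,-0.05,0, 0.01,0,0,-0.06,0, 0.01,0,0,-0.066,0, 0.01,0,0,-0.069,0]' | grep -E "pos|wrist|width"
python3 -m crank '[0.01,0,0,-0.001,0, 0.01,0,0,-0.002,0, 0.01,0,0,-0.003,0, 0.01,0,0,-0.003,0, 0.01,0,0,-0.003,0]'
```

```text
eef_pos: [486.4, -188.2, 58.1]
wrist_force: [-0.0, -0.5, -1.2]
gripper_width: 20.8
time: 16.85
eef_pos: [486.3, -188.1, 55.9]
ee_rot: [[-0.995, -0.096, 0.001], [-0.096, 0.995, -0.001], [-0.001, -0.001, -1.0]]
wrist_force: [-3.4, 1.6, 9.2]
gripper_width: 20.8
grip_force: 50.6
```

```bash
python3 -m crank '[0.034,0,0,0,0, 0.034,0,0,0,0, 0.034,0,0,0.02,0, 0.034,0,0,0.06,0, 0.034,0,0,0.1,0]' | grep -E "pos|wrist|width"
python3 -m crank '[0.05,-0.006,0.06,0,-3, 0.06,-0.012,0.12,0,-6, 0.06,-0.018,0.18,0,-9, 0.06,-0.024,0.24,0,-12, 0.06,-0.03,0.3,0,-15]' >/dev/null
python3 -m crank '[0.06,-0.006,0.05,0,-3, 0.06,-0.012,0.1,0,-6, 0.06,-0.018,0.15,0,-8.3, 0.06,-0.023,0.199,0,-8.3, 0.06,-0.023,0.199,0,-8.3]'  | grep -E "pos|wrist|width"
python3 w.py 24
python3 - <<'E'
from cart import *
from rk import *
t=grab_frame("top")
for c in carts(t,cam("top"),72):
    if c[0]>320 and c[1]<300: print(np.round(c,1),loc(c[2:4],L),loc(c[2:4],S))
E
```

```text
eef_pos: [486.0, -188.0, 155.8]
wrist_force: [-0.3, -0.1, -0.5]
gripper_width: 34.0
eef_pos: [432.4, 313.4, 154.5]
wrist_force: [-0.1, -1.2, -0.5]
gripper_width: 59.8
18.725 [432.4 313.4 154.5] yaw 162.4
wrist [225.6 351.5 570.9 206.6  50.3  22.8 -10.1]
wrist [ 3.135e+02  3.359e+02  5.810e+02  3.001e+02  9.020e+01  2.310e+01
 -1.000e-01]
wrist [280.9 189.  424.4 313.5  73.6  21.5 -18.3]
top [208.9 267.1 443.6 308.8  32.9  21.5 -20.7]
top [ 407.3  253.   486.9 -196.    93.    23.4    5.7]
top [283.8 220.4 565.5 118.5  50.6  20.8   6.7]
top [249.8 217.3 572.6 205.8  50.7  21.1 -10.2]
top [213.2 213.  583.5 300.6  90.2  20.7   1.5]
[ 407.3  253.1  486.9 -186.3   89.6   22.5    5.8] [[  0.7635626  -56.52876946]] [[-138.46304931  -56.14078124]]
```

Run:
```python
from cart import *
s=read_state();C=cam("wrist",s);im=grab_frame("wrist");np.save("w7.npy",im)
for p in [(432,222,24),(434,311.5,24)]:
    u=proj(C,p)[0];print(u)
hs=cv2.cvtColor(im,cv2.COLOR_RGB2HSV)
m=cv2.inRange(hs,(14,110,40),(32,255,255));n,l,st,ce=cv2.connectedComponentsWithStats(m)
for i in range(1,n):
    if st[i][4]>100:print(st[i],ce[i])
x,y=proj(C,(432,222,24))[0].astype(int);print(hs[y-8:y+9:4,max(x-8,0):x+9:8].tolist())
x,y=proj(C,(434,311.5,24))[0].astype(int);print(hs[y-60:y+60:8,x].tolist())
```

```text
[189.73671832 229.22992346]
[284.78069677 202.34752027]
[ 272  148   26  101 2405] [283.73721414 196.57214137]
[ 177  198   32   58 1464] [193.00068306 227.75136612]
[ 295  296   44   76 1637] [316.83384239 334.12767257]
[215 321  30  51 978] [230.31799591 349.34151329]
[[[19, 191, 76], [21, 201, 75], [21, 211, 76]], [[19, 195, 76], [19, 188, 76], [21, 185, 77]], [[21, 206, 78], [19, 201, 75], [20, 231, 74]], [[20, 179, 77], [21, 180, 78], [21, 218, 75]], [[21, 159, 77], [20, 185, 77], [21, 215, 76]]]
[[23, 39, 26], [20, 187, 143], [21, 193, 157], [22, 199, 156], [21, 194, 155], [21, 189, 155], [22, 197, 153], [21, 198, 153], [21, 196, 151], [21, 198, 151], [22, 198, 151], [22, 231, 74], [20, 237, 72], [21, 219, 70], [41, 204, 10]]
```

```bash
sed -i 's/(14,110,90),(30/(14,110,45),(32/' cart.py; python3 w.py 24
```

```text
18.925 [433.3 310.1 154.7] yaw 162.1
wrist [230.6 349.2 567.  209.3  61.6  25.5 -10.9]
wrist [317.1 334.  581.2 299.8  92.6  22.9  -0. ]
wrist [193.2 227.7 431.  225.7  54.1  26.1 -17.7]
wrist [283.9 196.1 432.3 311.2  91.   21.  -18.4]
top [242.1 271.7 433.7 222.   51.2  21.8 -17.4]
top [210.9 263.1 451.7 304.6  51.4  23.6 -17.3]
top [ 406.8  253.3  486.3 -194.6   96.2   26.7    5.8]
top [283.8 220.5 564.8 118.6  51.5  21.3   5.3]
top [249.9 217.1 573.  205.3  51.6  22.  -11.4]
top [213.4 212.8 583.6 299.3  90.3  23.3   1.5]
```

```bash
python3 -m crank '[0.06,0,0.001,-0.06,0, 0.06,0,0.001,-0.11,0, 0.06,0,0.001,-0.14,0, 0.06,0,0.001,-0.147,0, 0.06,0,0.001,-0.147,0]' 50 | grep -E "pos|wrist"
python3 -m crank '[0.01,0,0,0,0, 0.01,0,0,0,0, 0.01,0,0,0,0, 0.01,0,0,0,0, 0.01,0,0,0,0]' | grep -E "pos|wrist|width"
python3 -m crank '[0.01,0,0,0.02,0, 0.01,0,0,0.07,0, 0.01,0,0,0.12,0, 0.01,0.003,-0.04,0.12,2, 0.01,0.009,-0.1,0.12,5]' | grep -E "pos|width|grip"
python3 -m crank '[0.01,0.006,-0.06,0,3, 0.01,0.012,-0.12,0,6, 0.01,0.018,-0.18,0,9, 0.01,0.024,-0.24,0,12, 0.01,0.030,-0.29,0,15]' | grep -E "pos|width|grip"
python3 -m crank '[0.01,0.008,-0.051,0,3.4, 0.01,0.008,-0.051,0,3.4, 0.01,0.008,-0.051,0,3.4, 0.01,0.008,-0.051,0,3.4, 0.01,0.008,-0.051,0,3.4]'
python3 held.py; python3 w.py 24 | grep top
```

```text
eef_pos: [433.7, 311.8, 8.5]
wrist_force: [-0.2, 0.3, 0.1]
eef_pos: [433.6, 312.2, 9.0]
wrist_force: [-2.0, -0.8, 7.1]
gripper_width: 20.8
eef_pos: [442.2, 211.7, 128.8]
gripper_width: 20.7
grip_force: 49.2
eef_pos: [472.1, -80.3, 128.3]
gripper_width: 20.6
grip_force: 49.2
time: 22.15
eef_pos: [480.1, -128.1, 128.0]
ee_rot: [[-0.995, -0.099, 0.0], [-0.099, 0.995, -0.0], [-0.0, -0.0, -1.0]]
wrist_force: [-0.7, 0.4, -0.8]
gripper_width: 20.4
grip_force: 49.3
held: px [283. 281.] tool xy [1.8 0.8] len,w,ang [88.9 21.9 -0. ]
held: px [195. 226.] tool xy [ 32.1 -35.9] len,w,ang [59.1 16.9  0.3]
top [242.3 271.7 434.  221.9  52.   21.8 -17.4]
top [283.8 220.5 565.2 118.4  51.3  20.8   6.7]
top [249.9 217.2 572.7 205.4  52.1  22.  -11.4]
top [213.4 212.7 583.5 299.7  90.5  22.   -0.6]
```

```bash
python3 -m crank '[0.01,0,-0.002,-0.04,0, 0.01,0,-0.002,-0.06,0, 0.01,0,-0.002,-0.068,0, 0.01,0,-0.002,-0.071,0, 0.01,0,-0.002,-0.071,0]' | grep -E "pos|wrist|width"
python3 -m crank '[0.034,0,0,0,0, 0.034,0,0,0,0, 0.034,0,0,0.02,0, 0.034,0,0,0.06,0, 0.034,0,0,0.1,0]' | grep -E "pos|wrist|width"
python3 -m crank '[0.05,0.014,0.06,0,-1, 0.06,0.028,0.12,0,-2, 0.06,0.042,0.18,0,-3, 0.06,0.056,0.24,0,-4, 0.06,0.070,0.3,0,-5]' >/dev/null
python3 -m crank '[0.06,0.014,0.05,0,0, 0.06,0.028,0.1,0,0, 0.06,0.033,0.130,0,0, 0.06,0.033,0.130,0,0, 0.06,0.033,0.130,0,0]'  | grep -E "pos|wrist|width"
python3 w.py 24;python3 w.py 72 | grep top
```

```text
eef_pos: [480.5, -131.2, 57.5]
wrist_force: [0.2, -0.6, -0.3]
gripper_width: 20.8
eef_pos: [480.0, -131.0, 158.1]
wrist_force: [0.9, -0.3, 0.4]
gripper_width: 34.2
eef_pos: [583.0, 298.3, 156.8]
wrist_force: [0.1, -0.4, -0.4]
gripper_width: 60.3
24.8 [583.  298.3 156.8] yaw -179.4
wrist [179.4 186.1 570.4 208.1  52.7  25.6 -10.1]
wrist [283.7 195.7 581.5 299.3  91.5  20.8   0. ]
wrist [ 85.1 176.2 563.1 124.9  51.4  33.2   6.8]
wrist [185.4  22.6 440.4 222.6  37.6  26.2 -17.5]
top [242.3 271.7 434.  221.9  52.   21.8 -17.4]
top [ 407.   256.6  477.6 -195.4   96.1   27.1    5.6]
top [ 384.1  255.1  481.1 -137.    96.5   27.1    4.7]
top [283.7 220.6 565.5 118.9  51.   19.6   8. ]
top [249.8 217.3 572.8 205.5  50.2  21.6 -10.1]
top [242.2 271.6 436.  216.4  50.1  21.  -17.4]
top [ 407.   256.6  478.  -185.7   92.6   25.9    5.9]
top [ 384.   255.2  481.4 -129.3   93.    25.8    5. ]
top [283.7 220.6 562.7 117.1  49.1  18.9   8. ]
top [249.8 217.3 569.6 200.7  48.4  20.7 -10.9]
```

```bash
python3 -m crank '[0.06,0,0.0015,-0.06,0, 0.06,0,0.0015,-0.11,0, 0.06,0,0.0015,-0.14,0, 0.06,0,0.0015,-0.149,0, 0.06,0,0.0015,-0.149,0]' 50 | grep -E "pos|wrist"
python3 -m crank '[0.01,0,0,0,0, 0.01,0,0,0,0, 0.01,0,0,0,0, 0.01,0,0,0,0, 0.01,0,0,0,0]' | grep -E "pos|wrist|width"
python3 -m crank '[0.01,0,0,0.02,0, 0.01,0,0,0.07,0, 0.01,0,0,0.12,0, 0.01,-0.01,-0.04,0.12,1, 0.01,-0.027,-0.1,0.12,1]' | grep -E "pos|width|grip"
python3 -m crank '[0.01,-0.016,-0.06,0,1, 0.01,-0.032,-0.12,0,2, 0.01,-0.048,-0.18,0,3, 0.01,-0.064,-0.23,0,4, 0.01,-0.080,-0.272,0,4]' | grep -E "pos|width|grip"
python3 -m crank '[0.01,0,0,0,0, 0.01,0,0,0,0, 0.01,0,0,0,0, 0.01,0,0,0,0, 0.01,0,0,0,0]'
python3 held.py; python3 w.py 72 w8
```

```text
eef_pos: [583.6, 300.3, 8.4]
wrist_force: [0.6, -0.3, -0.0]
eef_pos: [583.8, 300.7, 9.2]
wrist_force: [-0.1, -0.6, 5.8]
gripper_width: 20.7
eef_pos: [555.9, 200.2, 128.4]
gripper_width: 20.8
grip_force: 49.4
eef_pos: [475.4, -73.3, 128.2]
gripper_width: 20.9
grip_force: 49.4
time: 28.12
eef_pos: [476.3, -71.0, 127.8]
ee_rot: [[-0.995, -0.099, -0.0], [-0.099, 0.995, 0.0], [0.0, 0.0, -1.0]]
wrist_force: [-0.1, -0.1, -0.5]
gripper_width: 20.5
grip_force: 49.4
held: px [283. 279.] tool xy [3.3 0.9] len,w,ang [89.2 22.  -0.1]
held: px [195. 224.] tool xy [ 32.7 -35.9] len,w,ang [59.4 17.   0.3]
held: px [112. 211.] tool xy [ 38.2 -70.1] len,w,ang [58.7 20.6 -0. ]
28.175 [476.2 -71.2 127.8] yaw -174.4
wrist [544.4 327.1 532.  139.9  46.6  35.6 -11. ]
wrist [470.4 316.4 526.7  73.5  50.7  26.8   7. ]
wrist [283.3 278.5 518.  -66.1 139.7  34.7   5.7]
wrist [ 195.   224.3  478.3 -128.1   93.    26.7    5.2]
wrist [ 111.9  210.9  474.9 -182.7   92.7   32.5    5.9]
top [242.2 271.6 436.  216.4  50.1  21.  -17.4]
top [ 406.2  241.8  513.9 -181.8   22.1   19.6   89.9]
top [283.8 220.4 563.  116.8  50.5  20.1   7.2]
top [249.9 217.2 569.8 200.3  49.8  21.3 -10.2]
```

View pics/w8.png

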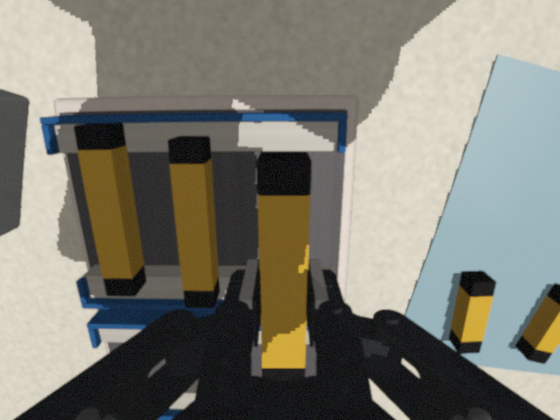

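The wrist view shows long bars lying at (110,211) and (195,224). The left one has shifted against the near lip, so I'll re-centre it after placing this one.

```bash
python3 -m crank '[0.01,0,-0.0015,-0.04,0, 0.01,0,-0.0015,-0.06,0, 0.01,0,-0.0015,-0.068,0, 0.01,0,-0.0015,-0.071,0, 0.01,0,-0.0015,-0.071,0]' | grep -E "pos|wrist|width"
python3 -m crank '[0.034,0,0,0,0, 0.034,0,0,0,0, 0.034,0,0,0.02,0, 0.034,0,0,0.06,0, 0.034,0,0,0.1,0]' | grep -E "pos|wrist|width"
python3 -m crank '[0.036,0.002,-0.04,0,0, 0.036,0.004,-0.08,0,0, 0.036,0.004,-0.1135,0,0, 0.036,0.004,-0.1135,0,0, 0.036,0.004,-0.1135,0,0]'
python3 w.py 72 w9
```

```text
eef_pos: [476.6, -73.2, 57.5]
wrist_force: [0.2, 0.0, 0.2]
gripper_width: 20.7
eef_pos: [476.0, -73.0, 158.1]
wrist_force: [0.8, -0.0, -0.0]
gripper_width: 34.3
time: 30.15
eef_pos: [480.0, -186.0, 156.8]
ee_rot: [[-0.995, -0.098, -0.0], [-0.098, 0.995, 0.0], [0.0, 0.0, -1.0]]
wrist_force: [-0.1, 0.2, 0.4]
gripper_width: 35.9
grip_force: 0.0
30.15 [ 480.  -186.   156.8] yaw -174.4
wrist [549.6 302.7 532.9  46.3  56.2  20.8  22.9]
wrist [426.9 220.8 473.7 -77.6  94.   30.9   5.4]
wrist [ 354.3  218.5  478.6 -132.6   92.2   26.4    4.8]
wrist [ 279.7  210.   476.1 -188.4   90.3   22.5    5.6]
top [242.3 271.7 436.  216.4  50.1  21.  -17.4]
top [ 403.9  244.1  504.  -180.6   39.3   19.7    0. ]
top [360.4 256.6 476.8 -71.5  91.3  24.8   5.6]
top [ 384.   255.1  481.5 -129.1   93.    25.8    4.8]
top [283.8 220.5 562.2 116.7  49.7  20.    6.7]
top [249.9 217.1 569.8 200.4  49.7  21.2 -11.4]
```

```bash
python3 -m crank '[0.036,0,-0.001,-0.05,0, 0.036,0,-0.001,-0.08,0, 0.036,0,-0.001,-0.095,0, 0.036,0,-0.001,-0.099,0, 0.036,0,-0.001,-0.099,0]' 50 | grep -E "pos|wrist"
python3 -m crank '[0.01,0,0,0,0, 0.01,0,0,0,0, 0.01,0,0,0,0, 0.01,0,0,0,0, 0.01,0,0,0.003,0]' | grep -E "pos|wrist|width"
python3 -m crank '[0.01,0,0,0.005,0, 0.01,0.004,0.0004,0.005,0, 0.01,0.008,0.0008,0.005,0, 0.01,0.008,0.0008,-0.001,0, 0.01,0.008,0.0008,-0.003,0]' | grep -E "pos|wrist|width"
python3 -m crank '[0.034,0,0,0,0, 0.034,0,0,0,0, 0.034,0,0,0.02,0, 0.034,0,0,0.06,0, 0.034,0,0,0.1,0]' | grep -E "pos|wrist|width"
python3 w.py 72 w10
```

```text
eef_pos: [480.4, -187.2, 58.2]
wrist_force: [-0.6, 0.8, -0.5]
eef_pos: [480.5, -187.6, 61.2]
wrist_force: [2.0, 0.3, -2.3]
gripper_width: 20.6
eef_pos: [488.3, -186.7, 58.7]
wrist_force: [-6.2, 5.1, 31.5]
gripper_width: 20.7
eef_pos: [487.9, -186.6, 158.5]
wrist_force: [0.6, -0.4, -0.3]
gripper_width: 34.0
32.75 [ 487.9 -186.6  158.5] yaw -174.4
wrist [550.7 295.7 535.4  45.8  56.   19.   22.8]
wrist [429.1 210.7 473.7 -77.7  93.6  30.9   5.6]
wrist [ 355.9  210.3  479.2 -132.7   92.7   26.5    4.8]
wrist [ 282.9  209.1  483.5 -186.5   90.8   22.1    5.9]
top [242.3 271.7 436.  216.4  50.1  21.  -17.4]
top [360.4 256.6 476.9 -71.6  91.3  25.    5.6]
top [ 384.   255.2  481.4 -129.2   93.    25.7    4.7]
top [ 403.7  240.9  514.9 -176.    38.8   20.7  -15.3]
top [283.8 220.5 562.4 116.7  49.4  20.    6.7]
top [249.9 217.2 569.9 200.5  49.8  20.9 -10.2]
```

```bash
python3 -m crank '[0.05,0.015,0.06,0,0, 0.06,0.03,0.12,0,0, 0.06,0.045,0.18,0,0, 0.06,0.06,0.24,0,0, 0.06,0.077,0.295,0,1]' >/dev/null
python3 -m crank '[0.06,0,0.011,0,0, 0.06,0,0.011,0,0, 0.06,0,0.011,0,0, 0.06,0,0.011,0,0, 0.06,0,0.011,0,0]'  | grep -E "pos|wrist|width"
python3 w.py 24
```

```text
eef_pos: [565.2, 118.4, 157.9]
wrist_force: [-0.0, -0.2, 0.1]
gripper_width: 60.3
34.1 [565.2 118.4 157.9] yaw -173.5
wrist [281.5 371.2 756.4 140.   51.3  29.3  80.9]
wrist [373.9 215.  570.  201.6  52.3  27.6 -10.9]
wrist [281.9 197.4 563.6 117.9  51.4  21.3   6.6]
wrist [428.7  53.3 432.9 218.5  53.3  26.3 -17.6]
wrist [  27.6   65.6  476.1 -101.3  101.    44.4    5.4]
top [360.5 257.  476.  -76.9  93.9  25.7   5.6]
top [ 384.   255.1  481.1 -136.6   96.5   26.9    4.9]
top [ 406.3  253.5  485.7 -193.5   95.8   27.1    6.2]
```

```bash
python3 -m crank '[0.06,0,0,-0.06,0, 0.06,0,0,-0.11,0, 0.06,0,0,-0.14,0, 0.06,0,0,-0.15,0, 0.06,0,0,-0.15,0]' 50 | grep -E "pos|wrist"
python3 -m crank '[0.01,0,0,0,0, 0.01,0,0,0,0, 0.01,0,0,0,0, 0.01,0,0,0,0, 0.01,0,0,0,0]' | grep -E "pos|wrist|width"
python3 -m crank '[0.01,0,0,0.02,0, 0.01,0,0,0.07,0, 0.01,0,0,0.12,0, 0.01,0.008,-0.04,0.12,0, 0.01,0.02,-0.1,0.12,-0.5]' | grep -E "pos|width|grip"
python3 -m crank '[0.01,0.012,-0.06,0,0, 0.01,0.024,-0.12,0,0, 0.01,0.036,-0.17,0,-0.4, 0.01,0.04,-0.194,0,-0.4, 0.01,0.04,-0.194,0,-0.4]'
python3 held.py; python3 w.py 72 w11
```

```text
eef_pos: [565.4, 119.2, 8.2]
wrist_force: [0.0, -0.3, 0.5]
eef_pos: [565.8, 119.3, 9.1]
wrist_force: [-0.9, 1.1, 6.5]
gripper_width: 20.7
eef_pos: [585.3, 19.3, 129.0]
gripper_width: 21.0
grip_force: 49.1
time: 36.7
eef_pos: [625.0, -175.6, 127.6]
ee_rot: [[-0.995, -0.098, -0.0], [-0.098, 0.995, 0.0], [0.0, 0.0, -1.0]]
wrist_force: [-0.5, 0.5, -0.2]
gripper_width: 21.0
grip_force: 49.1
held: px [283. 287.] tool xy [3.6 0.7] len,w,ang [49.8 21.6 -0.5]
held: px [479.  42.] tool xy [104.2  71. ] len,w,ang [29.1 20.5 -0.1]
held: px [384.  40.] tool xy [103.7  36. ] len,w,ang [27.  17.2 -0.5]
held: px [287.  39.] tool xy [103.8   2.2] len,w,ang [25.6 14.  -0.1]
36.75 [ 624.9 -174.2  127.7] yaw -174.3
wrist [ 283.3  286.7  666.6 -169.2   78.5   34.1    6.2]
wrist [477.2  41.6 498.  -76.1  46.2  32.    5.2]
wrist [ 381.6   40.4  504.3 -130.7   42.4   26.8    6.3]
wrist [ 285.1   38.6  509.1 -184.    39.8   21.8    5.8]
top [242.2 271.7 436.  216.4  50.1  21.  -17.4]
top [360.1 256.4 476.2 -71.1  88.9  23.7   5.4]
top [249.9 217.2 569.6 200.5  50.2  21.2 -11.4]
```

View pics/w11.png

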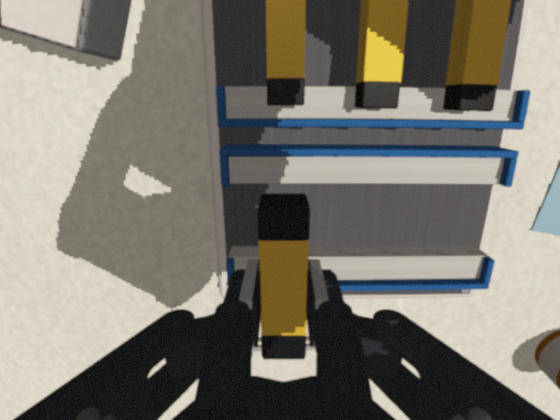

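The wrist view shows the short bar over the narrow rack, with seat outer edges at rows 156 (near) and 282 (far). The three long bars are lying in the wide rack.

Run:
```python
from rk import *
s=read_state();C=cam("wrist",s);im=np.load("w11.npy")
for col in(380,440):
    b=cv2.inRange(cv2.cvtColor(im,cv2.COLOR_RGB2HSV),(100,110,40),(125,255,255))[:,col]
    r=np.where(b)[0];r1=r[(r>140)&(r<170)].max()+1;r2=r[(r>265)&(r<310)].min()
    P=loc(toz(C,[(col,r1),(col,r2)],50),S);print(r1,r2,P.round(1),P[:,0].mean())
print(loc(toz(C,[(231,170),(506,170)],54),S).round(1), np.round(s["eef_pos"],1))
```

```text
156 281 [[-48.4   9.7]
 [ 47.9  19.3]] -0.2549573164840204
156 280 [[-48.9  51.3]
 [ 47.4  66.7]] -0.783581269633661
[[-39.1 -91. ]
 [-40.6  97.7]] [ 625.  -173.1  128. ]
```

```bash
python3 -m crank '[0.01,0.0015,0,-0.04,0, 0.01,0.0015,0,-0.06,0, 0.01,0.0015,0,-0.068,0, 0.01,0.0015,0,-0.071,0, 0.01,0.0015,0,-0.071,0]' | grep -E "pos|wrist|width"
python3 -m crank '[0.034,0,0,0,0, 0.034,0,0,0,0, 0.034,0,0,0.02,0, 0.034,0,0,0.06,0, 0.034,0,0,0.1,0]' | grep -E "pos|wrist|width"
python3 -m crank '[0.05,-0.008,0.06,0,-3, 0.06,-0.016,0.12,0,-6, 0.06,-0.024,0.18,0,-9, 0.06,-0.032,0.24,0,-12, 0.06,-0.04,0.3,0,-15.8]' >/dev/null
python3 -m crank '[0.06,-0.014,0.05,0,0, 0.06,-0.014,0.08,0,0, 0.06,-0.014,0.08,0,0, 0.06,-0.014,0.08,0,0, 0.06,-0.014,0.08,0,0]'  | grep -E "pos|wrist|width"
python3 w.py 24;python3 w.py 72 | grep top
```

```text
eef_pos: [627.0, -174.5, 57.7]
wrist_force: [0.2, -0.6, -1.1]
gripper_width: 20.8
eef_pos: [626.5, -174.8, 158.1]
wrist_force: [0.2, -1.1, 0.8]
gripper_width: 34.2
eef_pos: [572.9, 204.1, 156.9]
wrist_force: [-0.1, -0.1, -0.8]
gripper_width: 59.7
39.35 [572.9 204.1 156.9] yaw 169.8
wrist [256.  370.1 754.3 141.2  52.9  22.8  71.1]
wrist [283.7 197.7 571.  205.3  51.2  20.8 -10.7]
wrist [272.7  28.9 436.7 220.5  42.8  21.6 -17.5]
top [360.4 257.  475.6 -76.9  96.   25.7   5.6]
top [ 384.   255.1  481.3 -136.7   96.5   26.7    4.8]
top [ 406.3  253.6  485.3 -193.5   96.6   26.9    6.1]
top [ 401.3  196.2  631.7 -180.9   53.9   27.6    6.1]
top [360.4 257.  476.3 -71.6  92.9  24.9   5.7]
top [ 384.   255.1  481.4 -129.3   93.    25.8    5. ]
top [ 406.3  253.6  485.7 -183.7   92.3   26.1    6.1]
top [ 401.3  196.2  626.8 -172.1   49.6   27.1    0.8]
```

```bash
python3 -m crank '[0.06,-0.0015,0.001,-0.06,0, 0.06,-0.0015,0.001,-0.11,0, 0.06,-0.0015,0.001,-0.14,0, 0.06,-0.0015,0.001,-0.149,0, 0.06,-0.0015,0.001,-0.149,0]' 50 | grep -E "pos|wrist"
python3 -m crank '[0.01,0,0,0,0, 0.01,0,0,0,0, 0.01,0,0,0,0, 0.01,0,0,0,0, 0.01,0,0,0,0]' | grep -E "pos|wrist|width"
python3 -m crank '[0.01,0,0,0.02,0, 0.01,0,0,0.07,0, 0.01,0,0,0.12,0, 0.01,0.008,-0.04,0.12,3, 0.01,0.017,-0.1,0.12,6]' | grep -E "pos|width|grip"
python3 -m crank '[0.01,0.008,-0.06,0,3, 0.01,0.016,-0.12,0,6, 0.01,0.024,-0.18,0,9.8, 0.01,0.032,-0.222,0,9.8, 0.01,0.032,-0.222,0,9.8]'
python3 held.py; python3 w.py 72
```

```text
eef_pos: [571.5, 206.2, 8.2]
wrist_force: [0.5, 0.6, 0.1]
eef_pos: [571.8, 206.4, 9.1]
wrist_force: [-0.3, -0.6, 6.0]
gripper_width: 20.4
eef_pos: [588.3, 106.3, 128.8]
gripper_width: 20.7
grip_force: 49.1
time: 42.05
eef_pos: [620.2, -118.7, 127.7]
ee_rot: [[-0.995, -0.095, 0.0], [-0.095, 0.995, -0.0], [-0.0, -0.0, -1.0]]
wrist_force: [0.3, 1.5, -0.1]
gripper_width: 20.4
grip_force: 49.1
held: px [283. 290.] tool xy [1.6 0.9] len,w,ang [49.1 22.1 -0.1]
held: px [201. 231.] tool xy [ 32.1 -33.4] len,w,ang [34.8 16.8 -0.6]
held: px [385.  40.] tool xy [103.7  36.6] len,w,ang [26.9 17.2 -0.8]
held: px [285.  39.] tool xy [103.7   1.3] len,w,ang [26.  14.2  0.7]
held: px [188.  38.] tool xy [104.1 -32.7] len,w,ang [26.1 16.6 -0.5]
42.1 [ 620.  -116.7  127.7] yaw -174.4
wrist [529.3 370.5 720.8  96.2  44.9  40.4 -43.7]
wrist [ 283.3  290.4  664.9 -111.5   77.6   34.1    6.1]
wrist [ 198.1  230.6  622.5 -171.8   55.    26.6    5.7]
wrist [382.1  40.  499.5 -72.8  42.2  26.9   6.7]
wrist [ 281.6   39.   504.9 -128.    40.9   22.6    5.5]
wrist [ 185.2   38.4  509.4 -181.5   41.1   26.3    5.7]
top [ 409.4  266.6  454.4 -190.5   25.6   17.6    6.5]
top [242.2 271.7 436.  216.4  50.1  21.  -17.4]
```

```bash
python3 -m crank '[0.01,0,0,-0.04,0, 0.01,0,0,-0.06,0, 0.01,0,0,-0.068,0, 0.01,0,0,-0.071,0, 0.01,0,0,-0.071,0]' | grep -E "pos|wrist|width"
python3 -m crank '[0.034,0,0,0,0, 0.034,0,0,0,0, 0.034,0,0,0.02,0, 0.034,0,0,0.06,0, 0.034,0,0,0.1,0]' | grep -E "pos|wrist|width"
python3 -m crank '[0.05,-0.027,0.05,0,-4, 0.06,-0.054,0.1,0,-8, 0.06,-0.081,0.15,0,-12, 0.06,-0.108,0.2,0,-16, 0.06,-0.135,0.25,0,-20]' >/dev/null
python3 -m crank '[0.06,-0.026,0.05,0,-3, 0.06,-0.051,0.089,0,-3, 0.06,-0.051,0.089,0,-3, 0.06,-0.051,0.089,0,-3, 0.06,-0.051,0.089,0,-3]'  | grep -E "pos|wrist|width"
python3 w.py 24;python3 w.py 72 | grep top
```

```text
eef_pos: [620.5, -115.5, 57.7]
wrist_force: [-0.8, -0.8, 0.1]
gripper_width: 20.7
eef_pos: [620.0, -115.8, 158.1]
wrist_force: [0.2, -0.6, 0.4]
gripper_width: 34.0
eef_pos: [434.8, 222.5, 156.9]
wrist_force: [-0.4, -0.4, -0.9]
gripper_width: 60.0
44.7 [434.8 222.5 156.9] yaw 162.6
wrist [  16.1  354.2  516.6 -107.   106.2   50.3  -35.8]
wrist [281.6 197.6 432.5 222.   51.4  20.8 -18. ]
top [360.4 256.9 475.7 -77.   96.6  25.9   5.7]
top [ 384.   255.2  481.1 -136.8   96.5   26.8    5. ]
top [ 406.3  253.6  485.3 -193.5   96.6   26.8    6.1]
top [ 377.7  197.6  627.3 -120.5   54.3   26.5    5.8]
top [ 401.3  196.1  632.1 -181.3   51.4   28.2    0.8]
top [360.4 256.8 476.4 -71.5  92.7  24.8   5.6]
top [ 384.   255.1  481.3 -129.1   93.    25.7    4.9]
top [ 406.3  253.5  485.7 -183.8   92.2   26.2    5.8]
top [ 377.7  197.6  622.2 -113.2   52.3   25.8    5.7]
top [ 401.3  196.1  626.7 -171.6   51.4   26.9    5.5]
```

```bash
python3 -m crank '[0.06,-0.001,0,-0.06,0, 0.06,-0.001,0,-0.11,0, 0.06,-0.001,0,-0.14,0, 0.06,-0.001,0,-0.149,0, 0.06,-0.001,0,-0.149,0]' 50 | grep -E "pos|wrist"
python3 -m crank '[0.01,0,0,0,0, 0.01,0,0,0,0, 0.01,0,0,0,0, 0.01,0,0,0,0, 0.01,0,0,0,0]' | grep -E "pos|wrist|width"
python3 -m crank '[0.01,0,0,0.02,0, 0.01,0,0,0.07,0, 0.01,0,0,0.12,0, 0.01,0.025,-0.04,0.12,4, 0.01,0.055,-0.085,0.12,8]' | grep -E "pos|width|grip"
python3 -m crank '[0.01,0.03,-0.05,0,4, 0.01,0.06,-0.1,0,8, 0.01,0.09,-0.15,0,12, 0.01,0.125,-0.196,0,15, 0.01,0.125,-0.196,0,15]'
python3 held.py; python3 w.py 72
```

```text
eef_pos: [433.5, 223.2, 8.1]
wrist_force: [0.5, 0.3, 0.5]
eef_pos: [433.7, 223.4, 9.0]
wrist_force: [-0.9, -0.5, 6.8]
gripper_width: 20.6
eef_pos: [488.6, 137.7, 129.1]
gripper_width: 20.7
grip_force: 49.1
time: 47.4
eef_pos: [614.6, -61.1, 127.6]
ee_rot: [[-0.995, -0.096, 0.001], [-0.096, 0.995, -0.001], [-0.001, -0.001, -1.0]]
wrist_force: [-0.0, 1.3, -0.4]
gripper_width: 20.9
grip_force: 49.2
held: px [283. 290.] tool xy [1.8 0.9] len,w,ang [49.6 22.1 -0.1]
held: px [203. 232.] tool xy [ 31.4 -32.5] len,w,ang [34.5 16.7 -0.6]
held: px [119. 229.] tool xy [ 32.4 -68.1] len,w,ang [35.2 20.5 -0.4]
held: px [285.  39.] tool xy [103.6   1.4] len,w,ang [26.  14.3  0. ]
held: px [185.  40.] tool xy [103.7 -34. ] len,w,ang [26.6 16.9  0.5]
held: px [93. 39.] tool xy [104.8 -67.4] len,w,ang [27.4 20.2 -0.4]
47.45 [613.4 -59.1 127.6] yaw -174.4
wrist [283.3 289.8 657.9 -53.8  78.1  34.8   5.6]
wrist [ 200.3  233.7  617.9 -112.7   55.3   26.5    5.8]
wrist [ 116.3  230.7  621.5 -168.7   55.8   32.5    5.5]
wrist [281.6  40.4 499.  -70.3  42.   22.9   5.6]
wrist [ 181.6   40.3  504.1 -125.8   43.    26.6    5.2]
wrist [  89.3   40.2  507.5 -178.5   44.3   32.1    5.8]
top [ 385.5  268.   454.7 -132.8   34.    22.     0.6]
top [ 406.5  253.8  485.1 -184.1   91.2   25.5    6.5]
```

```bash
python3 -m crank '[0.01,0,0,-0.04,0, 0.01,0,0,-0.06,0, 0.01,0,0,-0.068,0, 0.01,0,0,-0.071,0, 0.01,0,0,-0.071,0]' | grep -E "pos|wrist|width"
python3 -m crank '[0.034,0,0,0,0, 0.034,0,0,0,0, 0.034,0,0,0.02,0, 0.034,0,0,0.06,0, 0.034,0,0,0.11,0]' | grep -E "pos|wrist|width"
python3 -m crank '[0.05,-0.025,-0.045,0.02,-10, 0.05,-0.05,-0.09,0.04,-20, 0.05,-0.075,-0.135,0.06,-30, 0.05,-0.1,-0.18,0.08,-40, 0.05,-0.125,-0.225,0.08,-50]' >/dev/null
python3 -m crank '[0.05,-0.02,-0.04,0,-10, 0.05,-0.0345,-0.071,0,-13, 0.05,-0.0345,-0.071,0,-13, 0.05,-0.0345,-0.071,0,-13, 0.05,-0.0345,-0.071,0,-13]'  | grep -E "pos|rot|wrist|width"
python3 w.py 72 w12 | grep top
python3 - <<'E'
from h import *
s=read_state();im=grab_frame("wrist");np.save("w13.npy",im);C=cam("wrist",s);print(s["eef_pos"])
u=proj(C,[453.6,-355.5,67])[0];x,y=np.clip(np.round(u-70),0,[420,280]).astype(int);print(x,y,u)
t=grab_frame("top")
a=cv2.resize(im[y:y+140,x:x+140],(560,560),interpolation=cv2.INTER_CUBIC)
b=cv2.resize(t[160:300,325:435],None,fx=2.1,fy=2.1,interpolation=cv2.INTER_CUBIC)
o=np.zeros((560,560+b.shape[1],3),np.uint8);o[:,:560]=a;o[:b.shape[0],560:]=b;save("w13",o)
import pickle;pickle.dump(s,open("w13.pkl","wb"))
E
```

```text
eef_pos: [613.4, -57.5, 57.6]
wrist_force: [0.6, 0.0, -1.3]
gripper_width: 20.9
eef_pos: [612.7, -57.7, 167.6]
wrist_force: [1.3, -0.2, -0.4]
gripper_width: 33.5
eef_pos: [454.1, -352.8, 247.0]
ee_rot: [[-0.542, 0.841, 0.0], [0.841, 0.542, -0.0], [-0.0, 0.0, -1.0]]
wrist_force: [0.4, -0.2, 0.1]
gripper_width: 49.7
top [360.4 256.9 476.2 -71.6  92.7  24.9   5.7]
top [ 384.   255.2  481.3 -129.    93.    26.2    5.2]
top [ 406.3  252.8  486.4 -183.6   90.9   26.     5.7]
top [354.2 200.3 614.7 -55.6  52.3  24.8   5.4]
top [ 377.7  197.6  622.1 -113.5   52.1   25.6    5.8]
top [ 401.3  196.1  626.8 -171.5   51.1   26.7    5.4]
[ 454.10679577 -352.93648266  246.96894183]
212 119 [282.31028115 189.14871299]
```

View pics/w13.png

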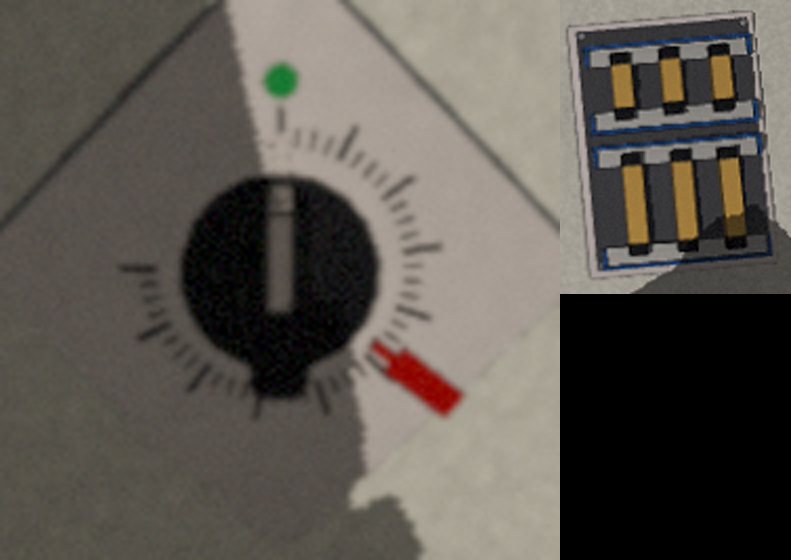

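All six lie on their racks and the dial is still at 0, with the marker tip at crop (376,347).

Run:
```python
from h import *
import pickle
A=lambda v:np.degrees(np.arctan2(v[1],v[0]))
s=pickle.load(open("w13.pkl","rb"));C=cam("wrist",s)
c=lambda x,y:(212+x/4-.4,119+y/4-.4)
ctr=toz(C,c(280,272),67)[0];g=toz(C,c(281,80),61)[0];tk=toz(C,c(281,120),61)[0];t=toz(C,c(375,347),63)[0];o=toz(C,c(452,404),63)[0]
print(ctr,A(g-ctr),A(tk-ctr),"marker",A(t-ctr),A(o-ctr),A(o-t),np.hypot(*(t-ctr)[:2]))
K0=np.array([453.6,-355.5,60]);print(A(g-K0),A(t-K0),A(o-K0))
```

```text
[ 451.54382887 -353.64322619   67.        ] 122.49860578226031 122.42548320935049 marker -7.686589275740291 -6.2635618208890405 -4.489543679469636 32.71806028101469
123.34034435335332 -4.742555569374655 -4.625475309598914
```

```bash
python3 -m crank '[0.05,-0.0005,-0.0025,-0.06,0, 0.05,-0.0005,-0.0025,-0.12,0, 0.05,-0.0005,-0.0025,-0.15,0, 0.05,-0.0005,-0.0025,-0.169,0, 0.05,-0.0005,-0.0025,-0.169,0]' 40| grep -E "pos|wrist|width"
python3 -m crank '[0.005,0,0,0,0, 0.005,0,0,0,0, 0.005,0,0,0,0, 0.005,0,0,0,0, 0.005,0,0,0,0]'| grep -E "pos|rot|wrist|width"
python3 -m crank '[0.005,0,0,0,-9, 0.005,0,0,0,-18, 0.005,0,0,0,-27, 0.005,0,0,0,-36, 0.005,0,0,0,-45]'| grep -E "pos|rot|wrist|width"
python3 -m crank '[0.005,0,0,0,-9, 0.005,0,0,0,-18, 0.005,0,0,0,-27, 0.005,0,0,0,-36, 0.005,0,0,0,-45]' | grep -E "force|rot"
python3 -m crank '[0.005,0,0,0,-9, 0.005,0,0,0,-18, 0.005,0,0,0,-27, 0.005,0,0,0,-35, 0.005,0,0,0,-35]'
python3 -m crank '[0.005,0,0,0,-3.3, 0.005,0,0,0,-3.3, 0.005,0,0,0,-3.3, 0.005,0,0,0,-3.3, 0.005,0,0,0,-3.3]'
```

```text
eef_pos: [452.9, -355.6, 76.8]
wrist_force: [-0.4, -0.0, 0.5]
gripper_width: 50.0
eef_pos: [454.0, -356.3, 79.1]
ee_rot: [[-0.54, 0.841, 0.002], [0.841, 0.54, -0.001], [-0.002, 0.001, -1.0]]
wrist_force: [3.5, 2.8, 6.0]
gripper_width: 13.0
eef_pos: [453.3, -356.3, 79.1]
ee_rot: [[0.218, 0.976, 0.001], [0.976, -0.218, -0.001], [-0.001, 0.001, -1.0]]
wrist_force: [-1.6, 2.5, 7.6]
gripper_width: 12.8
ee_rot: [[0.844, 0.536, -0.001], [0.536, -0.844, 0.0], [-0.001, -0.0, -1.0]]
wrist_force: [-3.1, 4.6, 10.2]
grip_force: 41.3
time: 53.38
eef_pos: [452.6, -355.3, 79.0]
ee_rot: [[0.999, -0.041, -0.001], [-0.041, -0.999, 0.001], [-0.001, -0.001, -1.0]]
wrist_force: [-3.6, 6.7, 12.0]
gripper_width: 13.2
grip_force: 41.5
time: 54.0
eef_pos: [452.6, -355.2, 79.1]
ee_rot: [[0.995, -0.097, -0.001], [-0.097, -0.995, 0.001], [-0.001, -0.001, -1.0]]
wrist_force: [-3.2, 6.3, 10.5]
gripper_width: 13.0
grip_force: 41.5
```

```bash
python3 -m crank '[0.05,0,0,0,0, 0.05,0,0,0,0, 0.05,0,0,0.04,0, 0.05,0,0,0.1,0, 0.05,0,0,0.12,0]' | grep -E "force"
python3 -m crank '[0.06,0,0,0,0, 0.06,0,0,0,0, 0.06,0,0,0,0, 0.06,0,0,0,0, 0.06,0,0,0,0]' |grep -E "pos|rot"
python3 - <<'E'
from h import *
import pickle
s=read_state();im=grab_frame("wrist");np.save("w14.npy",im);C=cam("wrist",s);pickle.dump(s,open("w14.pkl","wb"))
u=proj(C,[453.6,-355.5,67])[0];x,y=np.clip(np.round(u-75),0,[410,270]).astype(int);print(x,y,u)
save("w14",cv2.resize(im[y:y+150,x:x+150],(600,600),interpolation=cv2.INTER_CUBIC))
E
```

```text
wrist_force: [-0.3, 0.0, -0.6]
grip_force: 0.0
eef_pos: [453.1, -356.2, 197.4]
ee_rot: [[0.995, -0.098, -0.0], [-0.098, -0.995, 0.0], [-0.0, -0.0, -1.0]]
208 123 [282.75750208 197.97960011]
```

View pics/w14.png

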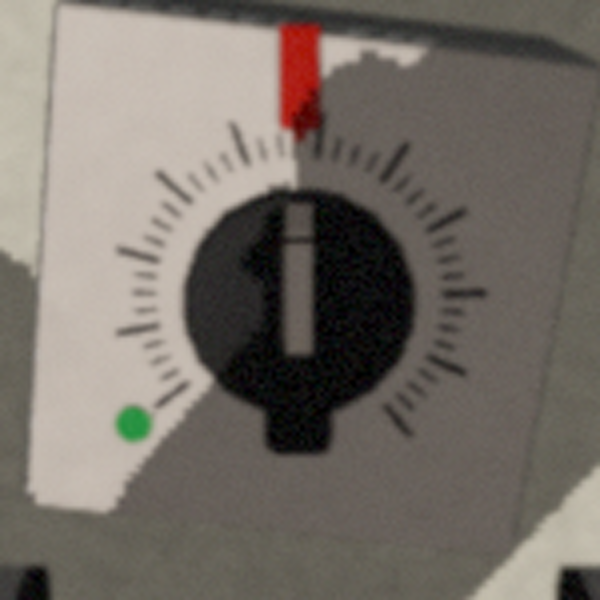

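The pointer line at column 299 aims straight at the red marker, whose axis is at column 300. One numeric check before handing in.

Run:
```python
from h import *
import pickle
s=pickle.load(open("w14.pkl","rb"));im=np.load("w14.npy")[123:273,208:358];C=cam("wrist",s)
hs=cv2.cvtColor(im,cv2.COLOR_RGB2HSV)
r=np.argwhere(((hs[...,0]<8)|(hs[...,0]>172))&(hs[...,1]>140))[:,::-1]+[208,123]
p=np.argwhere((hs[...,2]>60))[:,::-1];p=p[(abs(p[:,0]-74.5)<7)&(p[:,1]>52)&(p[:,1]<90)]+[208,123]
R=toz(C,r,63);P=toz(C,p,98);A=lambda v:np.degrees(np.arctan2(v[1],v[0]))
def fit(Q): v=cv2.fitLine(Q[:,:2].astype(np.float32),cv2.DIST_L2,0,.01,.01).ravel();return np.degrees(np.arctan(v[1]/v[0]))
ctr=toz(C,(208+299/4-.4,123+300/4-.4),67)[0]
print("marker",A(R.mean(0)-ctr),fit(R),R.mean(0),"pointer",fit(P),A(P.mean(0)-ctr),P.mean(0),len(r),len(p),ctr)
t=grab_frame("top")
from cart import carts
print([np.round(c[2:4]).tolist() for c in carts(t,cam("top"),72) if c[0]>320 and c[1]<300], read_state()["time"])
```

```text
marker -6.614367417180274 -4.3727865 [ 491.95572154 -359.58455754   63.        ] pointer -6.111566 -4.914291345060976 [ 465.6366898  -356.18311664   98.        ] 309 235 [ 453.97635395 -355.18054334   67.        ]
[[476.0, -72.0], [481.0, -129.0], [486.0, -184.0], [615.0, -56.0], [622.0, -113.0], [627.0, -172.0]] 55.35
```

Marker and pointer agree within about 0.5°, all six are loaded and the arm is clear.

```bash
python3 -c "
from rig import *;print(finish_job())"
```

```text
the job is handed in; nothing more can be done
None
```

I turned the dial to 0, laid all six cartridges on their matching racks, then turned the dial to the red marker (within about 0.5° by camera), and handed the job in at about 55 s; the result has not been reported back.

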